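Pry open the tappet case and sort the tappets by bore gauge

ROBOT

A 6-joint arm with a two-finger parallel gripper is mounted at the origin on the work surface. World frame = base frame: x ahead of the robot, y to its left, z up, the work surface at z = 0. Lengths are in m, angles in rad, forces in N, time in s.
With the tool pointing down it reaches from about 0.275 to 0.825 m from the base axis. Payload 4.9 kg.
Tool frame: the origin (TCP) lies at the very end of the fingers, on their centre line; the grasp point (between the pads) lies env.tcp_to_grasp behind it (env.tcp_to_grasp is the distance from the TCP to the grasp point, in m); z points along the fingers, y is the line along which they close (so a half turn about z gives the same grasp; the last joint's range is limited). The gripper opens to 85 mm and grips with 20 to 120 N. Pads are 22 mm wide; open, the fingers measure 114 mm over their backs; the gripper's body (76 mm by 85 mm) begins 54 mm behind the grasp point. The pads swing forward as they close: fully open they stand 13 mm farther back than shut.
Start: joints at [1.048, 0.326, -0.193, 1.052, 0, 1.437], TCP at [0.208, 0.509, 0.231] pointing down, gripper open.
Joint ranges: [-2.65, 2.65], [-0.97, 1.79], [-1.3, 1.35], [-1.93, 2.1], [-1.47, 1.37], [-3.14, 3.14]. Speed limits (rad/s): [2.57, 2.57, 3.14, 3.14, 3.14, 3.14].

INTERFACE

Orientations are given as a unit quaternion [x, y, z, w].
In Python, from plant import env, capture gives the robot as it stands.
- The arm moves only by the tool arm_command, never from a script. Its argument "plan" is text: rows parted by semicolons, each of 5 numbers parted by spaces: the shift along the world's x, y, z in cm, then the turn about the world's z in degrees, then the closure, from 0 (fully open) to 1 (shut). In form: tx ty tz roll hand; .... A call has 1 to 8 rows; each row is the pose to reach, as a shift and turn from the pose commanded when the call began; what a row does not reach only later rows make up. A row lasts 1/12 s, in which the tool goes at most 41.7 mm and 7.16 degrees, less where a joint would pass 70% of its speed; a pose out of reach is approached as far as the arm can. A call with a gripper value outside its range is refused whole. The fingers move at their own pace and stop on an object; "newtons" is the grip in N (left out, the last holds). Time passes only in rows, so rows that repeat a pose let the fingers close. It gives the time, the measured TCP pose, the force, the opening and the grip force at its end, in the units of the state.
- env.sense(): the state, without advancing time (a new reading comes with each control period).
- capture(name): name is "scene" or "top"; returns a dict with "img" (400x640x3 uint8, red, green, blue), "depth" (400x640 float32, m along the optical axis (not along the pixel's ray), 0 where there is no reading), "fov_y" (degrees; the focal length in pixels is half the picture's height over the tangent of half this angle, whatever the lens; pixels are square), "cx", "cy" (the principal point, pixels), "rvec" (rotation vector, rad) and "tvec" (3), from world to camera coordinates, as OpenCV has them. Camera axes: x right, y down, z forward; pixel columns grow to the right and rows downward; lengths in m; the calibration is good to about 2 mm. A picture is of the moment at which its call begins.
- env.hand_in(): hands the job in; it is judged then, once.
The state is a dict: "t": time; "joint_positions": joint angles; "qd": joint speeds; "effort": joint torques, N m; "tool_pos": TCP position; "tcp_rot": TCP orientation; "force": force on the tool from outside, world axes, zero at the start; "moment": the same for the moment, N m; "grip_width": finger opening in m; "grasp_force": force on a finger pad.
Only numpy, scipy, OpenCV 4.12 (cv2) and the standard library are available. Lean on these libraries where they do the work, as an engineer would, in place of code of your own. Each camera call takes 0.05 s, during which the arm holds its last target. There are 200 camera calls.

TASK

Using the flat blade tool in the pry slot, lever open the blue case's cover and swing it right back past upright. Try each tappet from the case in the bore gauge: let the ones that fit slide through the bore into the cage below, and put the oversize ones in the grey tray. Leave the cover fully shut and the blade lying flat lengthwise on its rubber mat, handle in the middle part of the mat, and do not disturb the oil bottle, piston or spanner.

Things in the scene. Friction and masses are not known exactly. Their poses are not given: they have to be found in the camera images.
- case: Blue steel case, open box under its cover: 150 mm (x) by 200 mm (y), 60 mm tall, walls 5 mm, floor 6 mm thick; fixed. Origin at the centre of its underside; x points from the front (pry slot side) to the hinge side. 3 to 5 tappets stand in it in 2 columns (y = -45, +45 mm) by 3 rows (x = -48, -6, +36 mm), up to 3 mm off.
- cover (a joint): Cover angle in rad: 0 closed, grows as it opens, stop at 1.9 (leaning back past upright). A flat steel plate 150 by 200 by 5 mm, about 0.18 kg, flush with the case walls, with no handle; its underside lies on the rim, 60 mm above the table. The hinge is stiff (about 0.16 N m of friction), so the cover stays at any angle; about 2 to 3 N at the free edge lifts it.
- case_hinge (a point): Middle of the hinge axis, at the top of the case's rear wall, 60 mm above the table. The axis runs along the case's y.
- case_slot (a point): Middle of the pry slot: a gap 60 mm wide and 10 mm high (50 to 60 mm above the table) between the top of the lowered front wall and the cover's underside, on the outer front face of the case. Fingers do not fit; the blade does.
- cover_edge (a point): Middle of the cover's free front edge, at its underside, 150 mm from the hinge axis; moves with the cover.
- blade: Flat pry blade tool: wooden handle 90 mm long, 32 mm wide, 20 mm tall, then a steel blade 94 mm long, 22 mm wide and 3 mm thick, its mid-plane 10 mm above the handle's underside. Origin at the centre of the handle's underside; x points to the blade's tip. 0.15 kg. At the start it lies on the mat.
- blade_tip (a point): Tip of the blade, at mid thickness, 139 mm ahead of and 10 mm above the tool's origin.
- mat: Black rubber mat, 240 mm (x) by 90 mm (y), 3 mm thick, fixed on the table. Origin at the centre of its underside.
- gauge: Bore gauge, fixed: aluminium plate 90 by 90 by 8 mm with a through bore of 33.5 mm (2.5 mm chamfer) on an open cage of rods. Origin at the centre of its underside, below the bore. Rods 17.5 mm from the axis guide what has passed down to the base plate, 6 mm above the table; up to three stack there. Standard tappets slide through under their own weight, oversize ones stop on the mouth.
- gauge_mouth (a point): Centre of the bore at the plate's top face, 110 mm above the table.
- tray: Loose grey plastic tray, the reject tray: 160 mm (x) by 120 mm (y), 25 mm tall, walls 4 mm, floor about 4 mm. Origin at the centre of its underside.
- oiler: Bystander: yellow oil bottle, 52 mm diameter, 130 mm tall, loose; not to be disturbed.
- piston: Bystander: aluminium piston, 76 mm diameter, 55 mm tall, loose; not to be disturbed.
- spanner: Bystander: steel spanner lying on the table, loose; not to be disturbed.
- tappet1: A plain steel bucket tappet (solid cylinder), 30 mm tall, 70 g, either standard (30 mm diameter) or oversize (37 mm); which it is must be found out. Origin at the centre of its underside, z up. At the start it stands upright on the floor of the case under the cover. May be absent.
- tappet2: A plain steel bucket tappet (solid cylinder), 30 mm tall, 70 g, either standard (30 mm diameter) or oversize (37 mm); which it is must be found out. Origin at the centre of its underside, z up. At the start it stands upright on the floor of the case under the cover. May be absent.
- tappet3: A plain steel bucket tappet (solid cylinder), 30 mm tall, 70 g, either standard (30 mm diameter) or oversize (37 mm); which it is must be found out. Origin at the centre of its underside, z up. At the start it stands upright on the floor of the case under the cover. May be absent.
- tappet4: A plain steel bucket tappet (solid cylinder), 30 mm tall, 70 g, either standard (30 mm diameter) or oversize (37 mm); which it is must be found out. Origin at the centre of its underside, z up. At the start it stands upright on the floor of the case under the cover. May be absent.
- tappet5: A plain steel bucket tappet (solid cylinder), 30 mm tall, 70 g, either standard (30 mm diameter) or oversize (37 mm); which it is must be found out. Origin at the centre of its underside, z up. At the start it stands upright on the floor of the case under the cover. May be absent.
- tappet6: A plain steel bucket tappet (solid cylinder), 30 mm tall, 70 g, either standard (30 mm diameter) or oversize (37 mm); which it is must be found out. Origin at the centre of its underside, z up. At the start it stands upright on the floor of the case under the cover. May be absent.
Not all that is in view belongs to the job. Of the things shaped like the blade, the wooden one is meant.

How it is judged:
By the outcome, as a careful person would: the job done as asked, in the order asked, and still so for the second after the job is handed in, with the robot touching nothing.
Of tappet1, tappet2, tappet3, tappet4, tappet5, tappet6 only 3 to 5 are there at a start; the rules pass over those that are not, and their reading is None.
At some moment in a run one of blade, tray may be knocked a few centimetres aside while the robot is not near it.
It also fails if it takes over 210 s, if anything falls off the work surface, if the arm or the gripper's body presses on something with over 40 N, if the wrist force passes 120 N, or if a joint passes its speed limit or range.

## Working session

There is one attempt and no reset: what is moved stays moved. The work goes in short steps, Python scripts to look and compute and a tool call to move; the robot and the scene stay as the last step left them, time stands still between calls to the robot, and variables do not carry over. Pictures are saved under pics/ and viewed, at most 14 in all, crops included, and the job is handed in when it is done.

Besides the shell and the picture viewer there is one more tool, called after "Request:" as name(argument=value, ...) on one line, values as JSON. arm_command: Moves the arm, as the interface text tells. Its arguments: {"type":"object","properties":{"plan":{"type":"string"},"newtons":{"type":"number"}},"required":["plan"]}

```bash
ls; mkdir -p pics; cat > h.py <<'E'
import numpy as np, cv2
from plant import env, capture
def shot(name,fn=None):
    c=capture(name)
    if fn: cv2.imwrite('pics/'+fn,c['img'][:,:,::-1])
    h,w=c['img'].shape[:2]
    f=h/2/np.tan(np.radians(c['fov_y'])/2)
    c['R']=cv2.Rodrigues(np.array(c['rvec'],float))[0];c['t']=np.array(c['tvec'],float).ravel();c['f']=f
    return c
def onplane(c,u,v,z):
    d=c['R'].T@np.array([(u-c['cx'])/c['f'],(v-c['cy'])/c['f'],1.]);o=-c['R'].T@c['t']
    return o+d*(z-o[2])/d[2]
def pix(c,p):
    q=c['R']@np.array(p)+c['t'];return c['f']*q[:2]/q[2]+[c['cx'],c['cy']]
def cloud(c):
    d=c['depth'];v,u=np.indices(d.shape)
    P=np.stack([(u-c['cx'])/c['f']*d,(v-c['cy'])/c['f']*d,d],-1)-c['t']
    P=P@c['R'];P[d==0]=np.nan
    return P
E
python3 - <<'E'
from h import *
for n in('scene','top'):
    c=shot(n,n+'0.png');print(n,c['fov_y'],c['cx'],c['cy'],-c['R'].T@c['t'],c['R'][2])
print(env.sense(),env.tcp_to_grasp)
E
```

```text
pics
scene 53.009978055635976 322.9904099245176 199.56392651802565 [ 1.38515197 -0.03032696  0.68068493] [-0.83360422 -0.00279412 -0.55235514]
top 48.65925979694613 329.6084040948672 199.6309751204703 [ 0.41038769 -0.01287153  1.41042678] [ 0.07659588 -0.01749547 -0.99690871]
{'t': 0.1, 'joint_positions': array([ 1.04781208e+00,  3.26882696e-01, -1.93453562e-01,  1.05199893e+00,
       -3.63317022e-05,  1.43660773e+00]), 'qd': array([ 1.42053307e-04, -3.30904229e-03, -3.00302670e-05, -1.14434689e-03,
        4.30730240e-05,  9.01429376e-04]), 'effort': array([ 6.62721832e-04, -4.44240189e+01,  2.63038248e+01,  7.87664991e-03,
       -6.47409388e-05, -4.50991607e-06]), 'tool_pos': array([0.2082297 , 0.50851162, 0.2305846 ]), 'tcp_rot': array([ 1.93175667e-01,  9.81163885e-01, -7.34127501e-04, -2.31105321e-04]), 'force': array([ 0.02848965, -0.59295042,  0.31044667]), 'moment': array([-0.02003826, -0.00519005,  0.02935393]), 'grasp_force': 0.0, 'grip_width': 0.08555177714324975} 0.0187
```

View pics/top0.png

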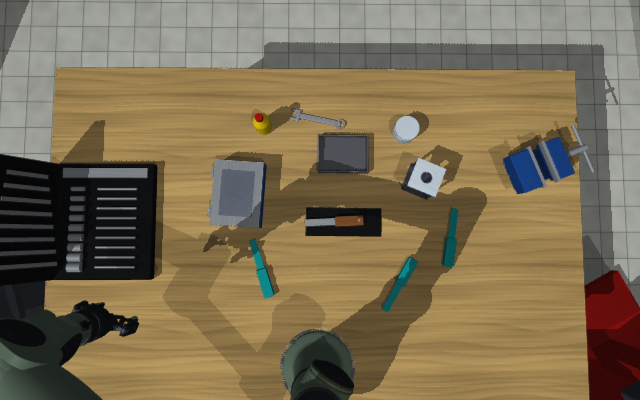

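View pics/scene0.png

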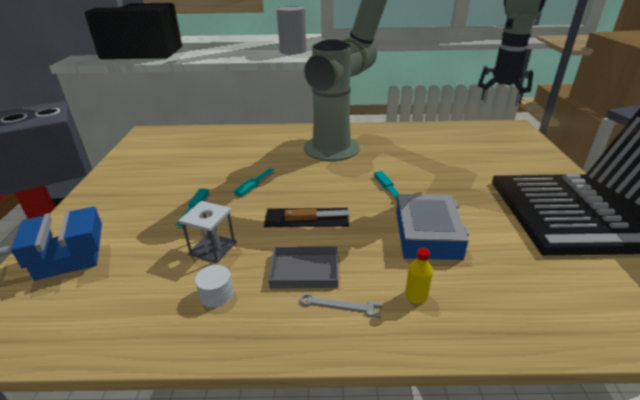

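The top view shows the case at (238,193), the blade on the mat at (345,222) with its handle to the right, the gauge at (426,178), the tray at (343,153), the oiler at (262,122), the piston at (406,128) and the spanner at (318,118). Teal decoy blades lie nearer the base. The next step is to measure all of these.

```bash
python3 - <<'E'
from h import *
cs={n:shot(n) for n in('scene','top')}
a=cs['top']['img'][145:245,190:290];b=cs['scene']['img'][180:270,380:480]
a=cv2.resize(a,(400,400),interpolation=cv2.INTER_CUBIC);b=cv2.resize(b,(400,400),interpolation=cv2.INTER_CUBIC)
cv2.imwrite('pics/case1.png',np.hstack([a,b])[:,:,::-1])
c=cs['top'];hsv=cv2.cvtColor(c['img'],cv2.COLOR_RGB2HSV);P=cloud(c)
def rect(m,name):
    n,l,s,ce=cv2.connectedComponentsWithStats(m.astype(np.uint8));i=1+np.argmax(s[1:,4]);m=l==i
    Q=P[m];Q=Q[~np.isnan(Q[:,0])];z=np.median(Q[:,2])
    uv=np.argwhere(m)[:,::-1]
    pts=np.array([onplane(c,u,v,z)[:2] for u,v in uv],np.float32)*1000
    print(name,s[i],'z',z.round(4),cv2.minAreaRect(pts),'mean',pts.mean(0))
    return m
z=P[...,2];y=P[...,1];x=P[...,0]
with np.errstate(all='ignore'):
  rect((abs(z-.065)<.006)&(x>.2)&(x<.65)&(y>.1)&(y<.35),'cover')
  rect((abs(z-.110)<.006)&(x>.3)&(x<.65)&(y<-.1)&(y>-.4),'gauge')
  rect((abs(z-.055)<.006)&(x>.5)&(x<.75)&(y<-.1)&(y>-.3),'piston')
  rect((abs(z-.025)<.006)&(x>.4)&(x<.65)&(abs(y)<.12),'trayrim')
  rect((hsv[...,0]<18)&(hsv[...,1]>150)&(abs(z-.023)<.008)&(x>.3)&(x<.5)&(abs(y)<.15),'handle')
  rect((hsv[...,2]<40)&(x>.3)&(x<.5)&(abs(y)<.15)&(z<.01),'mat')
  rect((hsv[...,2]>70)&(abs(z-.013)<.006)&(x>.33)&(x<.45)&(y<.13)&(y>-.02)&(hsv[...,1]<90),'steel')
  rect((z>.1)&(x>.5)&(x<.75)&(y>.1)&(y<.3),'oiler')
  rect((abs(z-.004)<.004)&(hsv[...,1]<60)&(hsv[...,2]>90)&(x>.5)&(x<.75)&(y>-.08)&(y<.13),'spanner')
E
```

```text
cover [ 208  159   56   69 2829] z 0.0672 ((534.9208984375, 249.87689208984375), (158.3360137939453, 199.87698364257812), 86.25436401367188) mean [534.7893  247.78659]
gauge [407 158  39  39 769] z 0.1116 ((578.4137573242188, -322.32403564453125), (90.85195922851562, 91.08301544189453), 67.97621154785156) mean [ 578.36786 -322.43384]
piston [395 125  20  16 235] z 0.0569 ((724.1641235351562, -270.46209716796875), (47.418514251708984, 59.689876556396484), 0.17582707107067108) mean [ 727.55566 -271.11328]
trayrim [331 215  26  11 218] z 0.0247 ((452.8771667480469, -80.68473815917969), (78.4283676147461, 31.327465057373047), 89.94673919677734) mean [451.55057 -85.56101]
handle [335 215  29  11 257] z 0.0246 ((452.85455322265625, -97.91261291503906), (87.87635040283203, 31.327980041503906), 89.96916961669922) mean [451.83902  -96.540665]
mat [ 306  208   60   28 1058] z 0.0049 ((448.8666687011719, -56.306182861328125), (187.8784637451172, 85.77416229248047), 89.9240493774414) mean [448.23816 -53.6093 ]
steel [305 221  20   5  64] z 0.0158 ((443.760986328125, 10.308990478515625), (59.799591064453125, 12.580756187438965), 89.94654846191406) mean [442.5781     9.129446]
oiler [255 118  10   7  43] z 0.1227 ((744.253662109375, 171.1230010986328), (23.254919052124023, 19.61865234375), 34.501468658447266) mean [743.8925 171.44  ]Traceback (most recent call last):
  File "<stdin>", line 24, in <module>
  File "<stdin>", line 8, in rect
    return _wrapfunc(a, 'argmax', axis=axis, out=out, **kwds)
    return bound(*args, **kwds)
ValueError: attempt to get argmax of an empty sequence
```

View pics/case1.png

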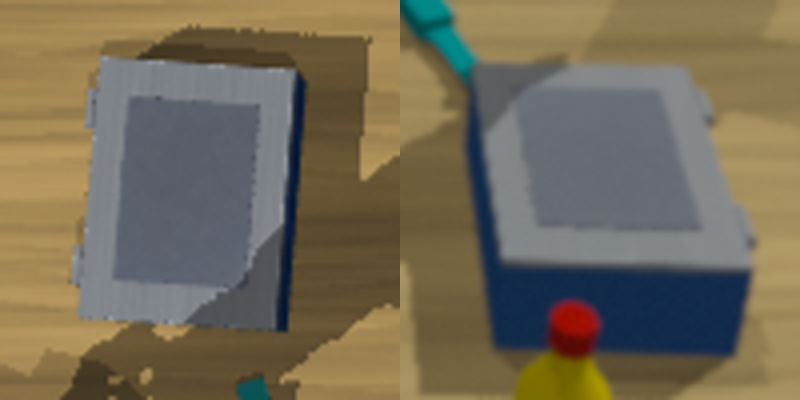

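The hinge knuckles are on the case's +y side (crop left), so the slot faces -y, towards the blade. The case's x axis is at about 86° in world. Next I'll refine the blade, mat and tray.

```bash
cat >> h.py <<'E'
def blade(c):
    "handle centre, direction (deg), rough tip from wood and bright steel"
    hsv=cv2.cvtColor(c['img'],cv2.COLOR_RGB2HSV);P=cloud(c);z=P[...,2]
    with np.errstate(all='ignore'):
        roi=(P[...,0]>.3)&(P[...,0]<.56)&(abs(P[...,1]+.05)<.22)&(z<.035)
        w=roi&(hsv[...,0]<16)&(hsv[...,1]>140)&(z>.014)
        w=cv2.morphologyEx(w.astype(np.uint8),cv2.MORPH_OPEN,np.ones((3,3)))
        n,l,s,ce=cv2.connectedComponentsWithStats(w);i=1+np.argmax(s[1:,4])
        hp=np.array([onplane(c,u,v,.023)[:2] for v,u in np.argwhere(l==i)])
        m=roi&(hsv[...,2]>60)&(hsv[...,1]<110)&(z>.006)&(z<.02)
        sp=np.array([onplane(c,u,v,.0145)[:2] for v,u in np.argwhere(m)])
    return hp,sp
def tray(c):
    P=cloud(c);hsv=cv2.cvtColor(c['img'],cv2.COLOR_RGB2HSV)
    with np.errstate(all='ignore'):
        m=(P[...,0]>.5)&(P[...,0]<.75)&(abs(P[...,1])<.2)&(hsv[...,1]<70)&(hsv[...,2]<125)&(P[...,2]>-.01)&(P[...,2]<.04)
    m=cv2.morphologyEx(m.astype(np.uint8),cv2.MORPH_OPEN,np.ones((5,5)))
    n,l,s,ce=cv2.connectedComponentsWithStats(m);i=1+np.argmax(s[1:,4])
    pts=np.array([onplane(c,u,v,.022)[:2] for v,u in np.argwhere(l==i)],np.float32)*1000
    return cv2.minAreaRect(pts),pts.mean(0)
E
python3 - <<'E'
from h import *
c=shot('top');hp,sp=blade(c)
print('h',cv2.minAreaRect((hp*1000).astype(np.float32)),hp.mean(0));print('s',len(sp),sp.mean(0),sp.min(0),sp.max(0))
A=np.vstack([hp,sp]);vx,vy,x0,y0=cv2.fitLine(A.astype(np.float32),cv2.DIST_L2,0,.01,.01).ravel();print('dir',np.degrees(np.arctan2(vy,vx)))
print('tray',tray(c))
I=c['img'];a=cv2.resize(I[195:250,295:395],(800,440),interpolation=cv2.INTER_NEAREST)
cv2.imwrite('pics/mat.png',a[:,:,::-1])
for u,v in [(305,207),(382,209),(381,237),(305,235)]: print(onplane(c,u,v,.003)[:2])
E
```

```text
h ((452.90325927734375, -98.02565002441406), (87.95357513427734, 31.367300033569336), 89.96915435791016) [ 0.4519048  -0.09754349]
s 189 [ 0.4458223 -0.0076333] [ 0.30364386 -0.18660362] [0.45952317 0.16778253]
dir -85.75305
tray (((664.249755859375, -80.29655456542969), (118.91883850097656, 159.46273803710938), 0.06710106134414673), array([664.2387 , -79.14885], dtype=float32))
[0.49498411 0.04083489]
[ 0.48853263 -0.2048484 ]
[ 0.39944744 -0.20074033]
[0.40610208 0.04056937]
```

View pics/mat.png

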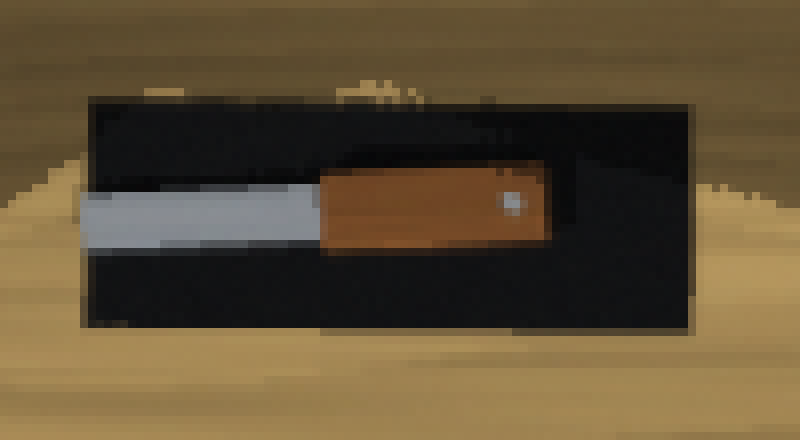

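The mat crop shows the blade tip at its left edge, px (305,223), and the handle from px (335) to (363). The blade points at about 92.5° and its handle centre is near (0.452,-0.098). Moving now.

Request:
arm_command(plan="3 -7.4 0 -7 0;6 -14.8 0 -14 0;9 -22 0 -21 0;12 -29.5 0 -28 0;12 -29.5 0 -35 0;12 -29.5 0 -35 0")

```text
t: 0.75
tool_pos: [0.3028, 0.2757, 0.2313]
tcp_rot: [0.481, 0.877, 0.0, 0.0]
force: [1.3, 0.2, 0.0]
grip_width: 0.0854
grasp_force: 0.0
```

```bash
cat > s.py <<'E'
from h import *
from scipy.spatial.transform import Rotation as R
def st():
    s=env.sense();y=R.from_quat(s['tcp_rot']).as_matrix()[:,1]
    print('t',round(s['t'],2),'tcp',(s['tool_pos']*1000).round(1),'yaw',np.degrees(np.arctan2(y[1],y[0])).round(1),'F',s['force'].round(1),'w',(s['grip_width']*1000).round(1),'g',round(s['grasp_force'],1),'q',s['joint_positions'].round(2))
if __name__=='__main__': st()
E
python3 s.py
```

```text
Traceback (most recent call last):
  File "s.py", line 6, in <module>
    if __name__=='__main__': st()
                             ~~^^
  File "s.py", line 5, in st
    print('t',round(s['t'],2),'tcp',(s['tool_pos']*1000).round(1),'yaw',np.degrees(np.arctan2(y[1],y[0])).round(1),'F',s['force'].round(1),'w',(s['grip_width']*1000).round(1),'g',round(s['grasp_force'],1),'q',s['joint_positions'].round(2))
                                                                                                                                               ^^^^^^^^^^^^^^^^^^^^^^^^^^^^
AttributeError: 'float' object has no attribute 'round'
```

Request:
arm_command(plan="1.5 -3.7 0 -6 0;3 -7.4 0 -12 0;4.5 -11 0 -18 0;6 -14.5 0 -24 0;7.5 -18 0 -30 0;9 -21.6 -1 -30 0;10.5 -25 -2 -30 0;10.5 -25 -2 -30 0")

```text
t: 1.42
tool_pos: [0.4098, 0.0222, 0.2103]
tcp_rot: [0.693, 0.721, -0.001, 0.001]
force: [-0.2, 0.0, -0.0]
grip_width: 0.0855
grasp_force: 0.0
```

```bash
sed -i "s/(s\['grip_width'\]\*1000).round(1)/round(s['grip_width']*1000,1)/" s.py; python3 s.py
```

```text
t 1.42 tcp [409.8  22.2 210.3] yaw 2.3 F [-0.2  0.  -0. ] w 85.5 g 0.0 q [-0.12  0.08 -0.56  0.93 -0.    1.41]
```

Request:
arm_command(plan="1.4 -3.5 0 0 0;2.8 -7 0 0 0;4.2 -10.5 -1 0 0;4.2 -10.5 -5 0 0;4.2 -10.5 -9 0 0;4.2 -10.5 -13 0 0.3;4.2 -10.5 -16 0 0.3;4.2 -10.5 -16 0 0.3")

```text
t: 2.08
tool_pos: [0.4451, -0.0758, 0.0465]
tcp_rot: [0.69, 0.724, -0.002, -0.005]
force: [-1.8, 1.0, -0.3]
grip_width: 0.0598
grasp_force: 0.0
```

Request:
arm_command(plan="0 0 -2 0 0.3;0 0 -4 0 0.3;0 0 -4.3 0 0.3;0 0 -4.3 0 0.3")

```text
t: 2.42
tool_pos: [0.4495, -0.0772, 0.0087]
tcp_rot: [0.69, 0.724, -0.0, -0.001]
force: [-0.3, -0.2, -0.3]
grip_width: 0.0597
grasp_force: 0.0
```

```bash
python3 s.py; python3 - <<'E'
from h import *
c=shot('scene');p=pix(c,[.452,-.083,.01]).astype(int);print(p)
I=c['img'][p[1]-45:p[1]+30,p[0]-60:p[0]+80]
c=shot('top');p=pix(c,[.452,-.05,.01]).astype(int)
J=c['img'][p[1]-40:p[1]+35,p[0]-70:p[0]+70]
cv2.imwrite('pics/g1.png',cv2.resize(np.vstack([I,J]),None,fx=4,fy=4)[:,:,::-1])
E
```

```text
t 2.42 tcp [449.5 -77.2   8.7] yaw 2.7 F [-0.3 -0.2 -0.3] w 59.7 g 0.0 q [-0.33  0.45 -0.7   0.42  0.    1.19]
[305 215]
```

View pics/g1.png

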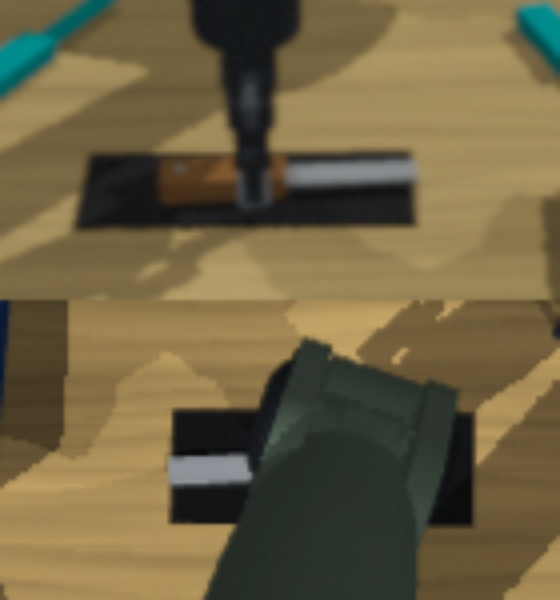

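The fingers straddle the front of the handle, near (250,185) in the crop. Closing now.

Request:
arm_command(plan="0 0 -0.2 0 0.4;0 0 -0.2 0 1;0 0 -0.2 0 1;0 0 -0.2 0 1;0 0 -0.2 0 1;0 0 -0.2 0 1", newtons=100)

```text
t: 3.02
tool_pos: [0.4504, -0.0778, 0.0076]
tcp_rot: [0.69, 0.724, 0.0, 0.001]
force: [-2.1, 1.1, 10.8]
grip_width: 0.03
grasp_force: 99.3
```

Request:
arm_command(plan="0 0 2 0 1;0 0 5 -3 1;0 0 9 -6 1;0 0 9 -6 1;0 0 9 -6 1")

```text
t: 3.43
tool_pos: [0.4517, -0.0783, 0.0986]
tcp_rot: [0.727, 0.687, 0.001, 0.002]
force: [0.2, 0.3, -2.8]
grip_width: 0.0298
grasp_force: 99.9
```

```bash
python3 s.py; python3 - <<'E'
from h import *
c=shot('scene');p=pix(c,[.452,-.02,.09]).astype(int)
I=c['img'][p[1]-50:p[1]+40,p[0]-70:p[0]+70]
c=shot('top');p=pix(c,[.452,-.05,.09]).astype(int)
J=c['img'][p[1]-40:p[1]+35,p[0]-70:p[0]+70]
cv2.imwrite('pics/g2.png',cv2.resize(np.vstack([I,J]),None,fx=3.5,fy=3.5)[:,:,::-1])
P=cloud(c)
with np.errstate(all='ignore'):
    m=(P[...,2]>.08)&(P[...,2]<.12)&(P[...,1]>-.03)&(P[...,1]<.1)&(abs(P[...,0]-.45)<.04)
Q=P[m];print(len(Q),np.median(Q[:,2]),Q.min(0),Q.max(0))
for a in np.arange(-.03,.1,.02):
    k=abs(Q[:,1]-a)<.01
    if k.any(): print(a,Q[k].mean(0),k.sum())
E
```

```text
t 3.43 tcp [451.7 -78.3  98.6] yaw -3.3 F [ 0.2  0.3 -2.8] w 29.8 g 99.9 q [-0.33  0.3  -0.62  0.65 -0.    1.29]
160 0.1058506177643676 [ 0.44443777 -0.02211784  0.09996375] [0.46835003 0.03990928 0.112521  ]
-0.03 [ 0.44457737 -0.02211784  0.10362326] 1
-0.009999999999999998 [ 0.45484084 -0.01031687  0.10581929] 56
0.010000000000000002 [0.45609154 0.01013259 0.10583114] 50
0.03 [0.45722997 0.03126297 0.10580772] 53
```

View pics/g2.png

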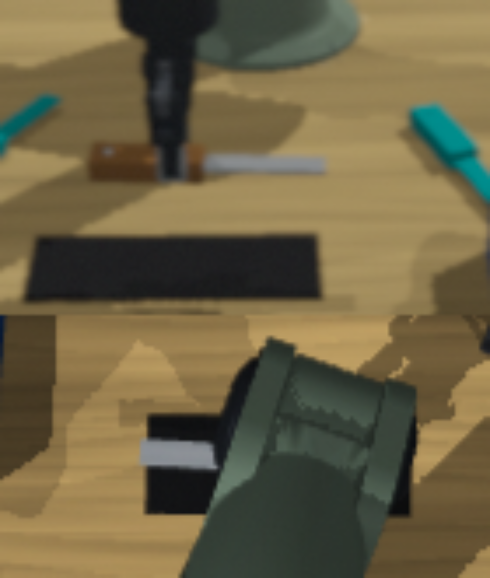

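The blade is level in the grip, with its tip near (0.458,0.041) and blade mid-plane about 5 mm above the TCP. I'll move to just in front of the slot, at the slot's height.

Request:
arm_command(plan="2.1 3.1 0 0 1;4.2 6.2 0 0 1;6.3 9 0 0 1;7.1 10 0 0 1;7.1 10 -3 0 1;7.1 10 -4.8 0 1;7.1 10 -4.8 0 1;7.1 10 -4.8 0 1")

```text
t: 4.2
tool_pos: [0.5182, 0.0225, 0.0463]
tcp_rot: [0.727, 0.687, -0.002, -0.002]
force: [-0.5, -0.2, -1.6]
grip_width: 0.0294
grasp_force: 99.8
```

```bash
python3 s.py; python3 - <<'E'
from h import *
c=shot('scene');p=pix(c,[.53,.16,.06]).astype(int)
I=c['img'][p[1]-40:p[1]+40,p[0]-50:p[0]+50]
c=shot('top');p=pix(c,[.53,.16,.06]).astype(int)
J=c['img'][p[1]-40:p[1]+40,p[0]-50:p[0]+50]
cv2.imwrite('pics/g3.png',cv2.resize(np.hstack([I,J]),None,fx=4,fy=4,interpolation=cv2.INTER_CUBIC)[:,:,::-1])
P=cloud(c)
with np.errstate(all='ignore'):
    m=(P[...,2]>.035)&(P[...,2]<.08)&(P[...,1]>.1)&(P[...,1]<.165)&(abs(P[...,0]-.52)<.03)
Q=P[m];print(len(Q),np.median(Q[:,2]))
for a in np.arange(.11,.2,.01):
    k=(abs(Q[:,1]-a)<.005)
    if k.any(): print(a,np.median(Q[k],0),k.sum())
E
```

```text
t 4.2 tcp [518.2  22.5  46.3] yaw -3.3 F [-0.5 -0.2 -1.6] w 29.4 g 99.8 q [-0.1   0.48 -0.5   0.6  -0.    1.53]
52 0.056865039881867585
0.12 [0.52546577 0.12191871 0.05657654] 13
0.13 [0.52553932 0.13051873 0.05719062] 23
0.13999999999999999 [0.52697973 0.13852011 0.05659217] 16
```

View pics/g3.png

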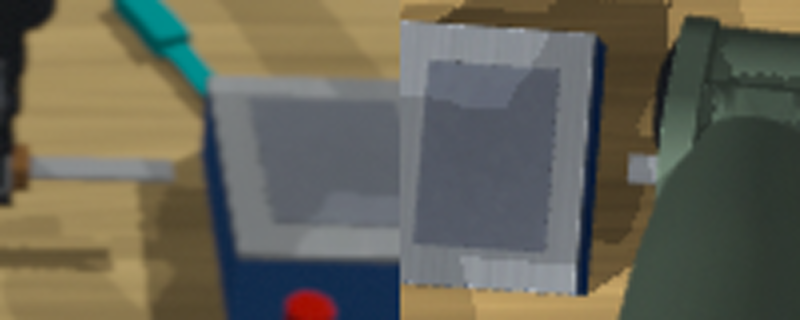

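Request:
arm_command(plan="0.2 0.5 0.2 0 1;0.2 1.2 0.2 0 1;0.2 2 0.2 0 1;0.3 2.8 0.2 0 1;0.3 3.6 0.2 0 1;0.3 4.4 0.2 0 1;0.3 5.2 0.2 0 1;0.3 5.2 0.2 0 1")

```text
t: 4.97
tool_pos: [0.5235, 0.0762, 0.0503]
tcp_rot: [0.726, 0.687, 0.0, -0.0]
force: [0.0, 0.2, -1.4]
grip_width: 0.0294
grasp_force: 99.8
```

```bash
python3 s.py
```

```text
t 4.97 tcp [523.5  76.2  50.3] yaw -3.2 F [ 0.   0.2 -1.4] w 29.4 g 99.8 q [ 0.    0.48 -0.48  0.61  0.    1.63]
```

Request:
arm_command(plan="0 0 0.8 0 1;0 0.2 2 0 1;0 0.5 3.5 0 1;0.1 1 5 0 1;0.1 1.8 6.5 0 1;0.2 2.9 8.3 0 1;0.2 2.9 8.3 0 1")

```text
t: 5.55
tool_pos: [0.5276, 0.1041, 0.1366]
tcp_rot: [0.727, 0.687, 0.002, 0.002]
force: [0.4, -0.0, -2.3]
grip_width: 0.0294
grasp_force: 99.8
```

```bash
python3 s.py; python3 - <<'E'
from h import *
c=shot('scene');p=pix(c,[.53,.16,.12]).astype(int)
I=c['img'][p[1]-60:p[1]+60,p[0]-80:p[0]+80]
cv2.imwrite('pics/g4.png',cv2.resize(I,None,fx=4,fy=4,interpolation=cv2.INTER_CUBIC)[:,:,::-1])
E
```

```text
t 5.55 tcp [527.6 104.1 136.6] yaw -3.2 F [ 0.4 -0.  -2.3] w 29.4 g 99.8 q [ 0.06  0.38 -0.37  0.81 -0.    1.68]
```

View pics/g4.png

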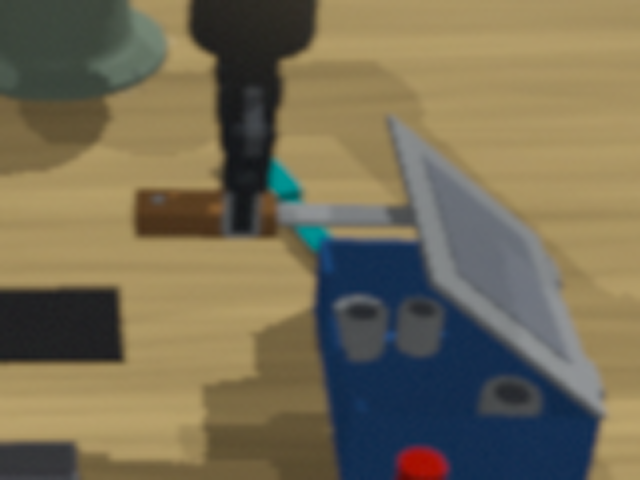

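The cover is levered to about 50°, with the blade tip under it at (405,213), and at least three tappets show inside. I'll carry on over the arc.

Request:
arm_command(plan="0.1 1.4 1.3 0 1;0.2 2.6 2.2 0 1;0.3 3.8 3 0 1;0.4 5.2 3.4 0 1;0.5 6.8 3.7 0 1;0.6 8.4 3.6 0 1;0.7 10 3.4 0 1;0.7 10 3.4 0 1")

```text
t: 6.27
tool_pos: [0.5329, 0.2065, 0.167]
tcp_rot: [0.726, 0.688, 0.001, -0.001]
force: [0.8, 0.4, -1.9]
grip_width: 0.0298
grasp_force: 99.9
```

Request:
arm_command(plan="0.1 1.2 0 0 1;0.2 2.4 -0.2 0 1;0.3 3.5 -0.4 0 1;0.3 3.8 -0.4 0 1;0.3 3.8 -0.4 0 1")

```text
t: 6.68
tool_pos: [0.5357, 0.24, 0.1628]
tcp_rot: [0.727, 0.686, -0.002, 0.002]
force: [-0.2, -7.8, 0.8]
grip_width: 0.0296
grasp_force: 100.1
```

```bash
python3 s.py; cat >> h.py <<'E'
def cover(c):
    "cover angle from depth points right of hinge"
    P=cloud(c);ex=np.array([.065,.998]);h=np.array([.5395,.3206])
    d=(P[...,:2]-h)@ex;s=(P[...,:2]-h)@np.array([.998,-.065])
    with np.errstate(all='ignore'): m=(abs(s)<.095)&(abs(s)>.02)&(d>-.16)&(d<.1)&(P[...,2]>.075)&(P[...,2]<.23)
    return d[m],P[...,2][m]-.06
E
python3 - <<'E'
from h import *
c=shot('scene','g5.png');d,z=cover(c);a=np.degrees(np.arctan2(z,-d));print(len(d),np.percentile(a,[10,30,50,70,90]))
E
```

```text
t 6.68 tcp [535.7 240.  162.8] yaw -3.3 F [-0.2 -7.8  0.8] w 29.6 g 100.1 q [ 0.3   0.45 -0.19  0.93 -0.01  1.93]
1738 [ 60.9336202  107.1961839  107.98279944 108.39404345 108.8965468 ]
```

View pics/g5.png

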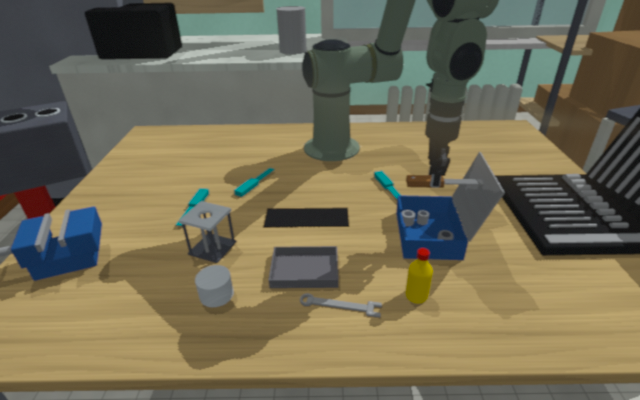

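The cover stands at about 108.5° (1.89 rad). Three tappets are visible, near (408,218), (423,217) and (445,238). I'll take the blade back to the mat.

Request:
arm_command(plan="-0.2 -4 0 0 1;-1.2 -8 0 0 1;-2.3 -12 0 0 1;-3.4 -16 0 2 1;-4.5 -20 0 2 1;-5.6 -24 0 2 1;-6.7 -28 -2 2 1;-7.8 -31 -5 2 1")

```text
t: 7.4
tool_pos: [0.4622, -0.0668, 0.1197]
tcp_rot: [0.715, 0.699, 0.002, 0.003]
force: [0.5, -0.6, -2.5]
grip_width: 0.0293
grasp_force: 100.0
```

Request:
arm_command(plan="0 0 -2 0 1;0 0 -4 0 1;0 0 -6 0 1;0 0 -6 0 1;0 0 -6 0 1")

```text
t: 7.82
tool_pos: [0.4589, -0.0636, 0.057]
tcp_rot: [0.715, 0.699, -0.0, -0.001]
force: [0.0, 0.2, -1.6]
grip_width: 0.0296
grasp_force: 99.7
```

```bash
python3 s.py; python3 - <<'E'
from h import *
c=shot('top');I=c['img'];p=pix(c,[.53,.25,.03]).astype(int);print(p)
J=I[p[1]-45:p[1]+45,p[0]-50:p[0]+50]
cv2.imwrite('pics/t1.png',cv2.resize(J,None,fx=6,fy=6,interpolation=cv2.INTER_CUBIC)[:,:,::-1])
P=cloud(c);C=np.array([.5346,.2457]);ex=np.array([.065,.998]);ey=np.array([-.998,.065])
q=P[...,:2]-C;a=q@ex;b=q@ey
with np.errstate(all='ignore'): m=(abs(a)<.069)&(abs(b)<.094)&(P[...,2]>.03)&(P[...,2]<.045)
n,l,s,ce=cv2.connectedComponentsWithStats(m.astype(np.uint8))
for i in range(1,n):
    if s[i,4]<20: continue
    w=np.array([onplane(c,u,v,.0375)[:2] for v,u in np.argwhere(l==i)])
    o=w.mean(0)-C;print(s[i],w.mean(0).round(4),'case',(o@ex*1e3).round(1),(o@ey*1e3).round(1),'z',np.median(P[l==i][:,2]).round(4),cv2.minAreaRect((w*1e3).astype(np.float32))[1])
E
```

```text
t 7.82 tcp [458.9 -63.6  57. ] yaw -1.3 F [ 0.   0.2 -1.6] w 29.6 g 99.7 q [-0.3   0.38 -0.64  0.56  0.    1.3 ]
[237 195]
[222 174  13  11 114] [0.5803 0.2793] case 36.5 -43.4 z 0.038 (31.32822036743164, 37.339454650878906)
[247 203  12  12 110] [0.487 0.201] case -47.7 44.6 z 0.0381 (34.28396987915039, 33.99324417114258)
[235 205  10   9  74] [0.4867 0.2425] case -6.3 47.6 z 0.038 (27.917884826660156, 24.813669204711914)
```

View pics/t1.png

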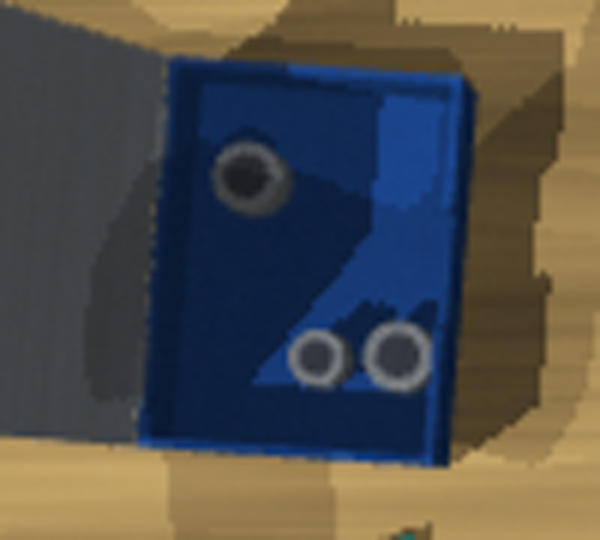

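Three tappets: A (0.580,0.279), B (0.487,0.201) and C (0.487,0.2425, the smaller one). Now I'll lay the blade down.

Request:
arm_command(plan="-1.2 -1.7 -2 0 1;-1.2 -1.7 -4 0 1;-1.2 -1.7 -4.7 0 1;-1.2 -1.7 -4.9 0 1;-1.2 -1.7 -4.9 0 1")

```text
t: 8.28
tool_pos: [0.4481, -0.0809, 0.0091]
tcp_rot: [0.715, 0.699, 0.0, 0.0]
force: [-0.0, -0.3, -2.0]
grip_width: 0.0294
grasp_force: 99.8
```

```bash
python3 s.py
```

```text
t 8.28 tcp [448.1 -80.9   9.1] yaw -1.2 F [-0.  -0.3 -2. ] w 29.4 g 99.8 q [-0.34  0.45 -0.7   0.42  0.    1.25]
```

Request:
arm_command(plan="0 0 -0.15 0 1;0 0 -0.15 0 1;0 0 -0.15 0 0.35;0 0 -0.15 0 0.35;0 0 -0.15 0 0.35;0 0 3 0 0.35;0 0 7 0 0.35;0 0 11 0 0.35")

```text
t: 8.95
tool_pos: [0.4461, -0.0807, 0.1193]
tcp_rot: [0.715, 0.699, -0.001, -0.001]
force: [1.2, -0.7, 0.3]
grip_width: 0.0559
grasp_force: 0.0
```

Request:
arm_command(plan="0.4 4 1 -1 0.35;0.8 8 1 -2 0.35;1.2 12 1 -2 0.35;1.6 16 1 -2 0.35;2 20 1 -2 0.35;2.4 24 1 -2 0.35;2.8 28 1 -2 0.35;2.8 28 1 -2 0.35", newtons=40)

```text
t: 9.62
tool_pos: [0.476, 0.2053, 0.1291]
tcp_rot: [0.724, 0.689, 0.002, -0.0]
force: [-0.2, 0.4, 0.5]
grip_width: 0.0556
grasp_force: 0.0
```

```bash
python3 s.py; python3 - <<'E'
from h import *
c=shot('top');hp,sp=blade(c)
r=cv2.minAreaRect((hp*1000).astype(np.float32));print('h',r)
k=(abs(sp[:,0]-.447)<.03);print(sp[k].mean(0),sp[k].max(0),np.percentile(cloud(c)[...,2][(cloud(c)[...,1]>0)&(cloud(c)[...,1]<.03)&(abs(cloud(c)[...,0]-.448)<.006)],50))
E
```

```text
t 9.62 tcp [476.  205.3 129.1] yaw -2.8 F [-0.2  0.4  0.5] w 55.6 g 0.0 q [ 0.26  0.36 -0.43  0.78  0.    1.88]
h ((448.206298828125, -101.15789794921875), (88.00578308105469, 28.21931266784668), 89.9443130493164)
[ 0.45003986 -0.00701317] [0.46270866 0.0371512 ] 0.01617752126824139
```

Request:
arm_command(plan="1.1 -0.4 -4 -0.5 0.35;1.1 -0.4 -8 -0.5 0.35;1.1 -0.4 -10 -0.5 0.35;1.1 -0.4 -11.6 -0.5 0.35;1.1 -0.4 -11.8 -0.5 0.35;1.1 -0.4 -11.8 -0.5 0.8;1.1 -0.4 -11.8 -0.5 0.8;1.1 -0.4 -11.8 -0.5 0.8")

```text
t: 10.33
tool_pos: [0.487, 0.1936, 0.0115]
tcp_rot: [0.731, 0.683, 0.0, 0.001]
force: [-0.8, -0.8, 7.4]
grip_width: 0.0359
grasp_force: 39.3
```

```bash
python3 s.py
```

```text
t 10.33 tcp [487.  193.6  11.5] yaw -3.9 F [-0.8 -0.8  7.4] w 35.9 g 39.3 q [ 0.24  0.53 -0.52  0.51 -0.    1.88]
```

The grip is 7 mm off-centre, so I'll re-grip.

Request:
arm_command(plan="0 0 0.1 0 0.35;0 0 0.1 0 0.35;0 0 0.1 0 0.35;0 0.7 0.1 0 0.35;0 0.7 0.1 0 0.35;0 0.7 0.1 0 0.8;0 0.7 0.1 0 0.8;0 0.7 0.1 0 0.8")

```text
t: 11.0
tool_pos: [0.4861, 0.2019, 0.012]
tcp_rot: [0.73, 0.683, -0.0, -0.0]
force: [-1.3, 0.5, 8.4]
grip_width: 0.0356
grasp_force: 39.3
```

```bash
python3 s.py
```

```text
t 11.0 tcp [486.1 201.9  12. ] yaw -3.8 F [-1.3  0.5  8.4] w 35.6 g 39.3 q [ 0.25  0.54 -0.51  0.52  0.    1.89]
```

Request:
arm_command(plan="0 0 4 0 0.8;0 0 8 0 0.8;0 0 12 0 0.8;0.7 -3.8 13.3 0 0.8;1.4 -7.8 13.3 0 0.8;2.1 -11.8 13.3 0 0.8;2.8 -15.8 13.3 0 0.8;3.5 -19.8 13.3 0 0.8")

```text
t: 11.67
tool_pos: [0.5201, 0.0025, 0.144]
tcp_rot: [0.73, 0.684, -0.0, -0.001]
force: [0.2, 0.3, -1.0]
grip_width: 0.0356
grasp_force: 40.5
```

Request:
arm_command(plan="0.7 -4 0 0 0.8;1.4 -8 0 0 0.8;2.1 -12 0 0 0.8;2.8 -16 0 0 0.8;3.5 -20 0 0 0.8;4.2 -24 0 0 0.8;4.9 -28 0 0 0.8;5.6 -31 0 0 0.8")

```text
t: 12.33
tool_pos: [0.5761, -0.3088, 0.1434]
tcp_rot: [0.731, 0.683, -0.0, -0.001]
force: [0.6, 1.0, -0.8]
grip_width: 0.0357
grasp_force: 40.5
```

Request:
arm_command(plan="0.1 -1.6 0 0 0.8;0.1 -1.6 0 0 0.8;0.1 -1.6 0 0 0.8")

```text
t: 12.58
tool_pos: [0.577, -0.3221, 0.143]
tcp_rot: [0.731, 0.683, 0.0, -0.002]
force: [-0.1, 0.6, -0.8]
grip_width: 0.0361
grasp_force: 40.5
```

```bash
python3 s.py
```

```text
t 12.58 tcp [ 577.  -322.1  143. ] yaw -3.9 F [-0.1  0.6 -0.8] w 36.1 g 40.5 q [-0.62  0.6   0.01  0.98  0.    1.02]
```

Request:
arm_command(plan="0.1 0 -1.5 0 0.8;0.1 0 -2.4 0 0.8;0.1 0 -2.6 0 0.8;0.1 0 -2.6 0 0.8;0.1 0 -2.6 0 0.35;0.1 0 -2.6 0 0.35;0.1 0 -2.6 0 0.35;0.1 0 -2.6 0 0.35")

```text
t: 13.25
tool_pos: [0.5797, -0.3223, 0.1192]
tcp_rot: [0.73, 0.683, 0.0, 0.001]
force: [0.1, -0.1, 0.1]
grip_width: 0.0556
grasp_force: 0.0
```

```bash
python3 s.py; python3 - <<'E'
from h import *
c=shot('scene');p=pix(c,[.578,-.322,.1]).astype(int)
I=c['img'][p[1]-50:p[1]+50,p[0]-60:p[0]+60]
cv2.imwrite('pics/b1.png',cv2.resize(I,None,fx=5,fy=5,interpolation=cv2.INTER_CUBIC)[:,:,::-1])
E
```

```text
t 13.25 tcp [ 579.7 -322.3  119.2] yaw -3.8 F [ 0.1 -0.1  0.1] w 55.6 g 0.0 q [-0.62  0.62 -0.02  0.93  0.    1.02]
```

View pics/b1.png

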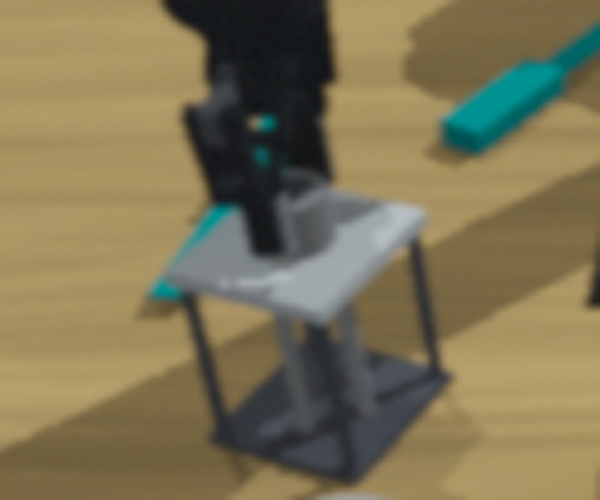

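It stopped on the mouth at crop (310,215), so it is oversize. I'll take it to the tray.

Request:
arm_command(plan="0 0 -0.4 0 0.35;0 0 -0.4 0 0.8;0 0 -0.4 0 0.8;0 0 -0.4 0 0.8;0 0 -0.4 0 0.8;0 0 3.5 0 0.8;1.3 3.6 4.5 0 0.8;2.7 7.2 4.5 0 0.8")

```text
t: 13.97
tool_pos: [0.6081, -0.2526, 0.1673]
tcp_rot: [0.732, 0.682, 0.001, 0.003]
force: [1.0, -0.1, -0.3]
grip_width: 0.0357
grasp_force: 40.3
```

Request:
arm_command(plan="1.4 3.6 0 0 0.8;2.8 7.2 0 0 0.8;4.2 10.8 0 0 0.8;5.6 13.5 0 0 0.8;5.8 13.5 -3 0 0.8;5.8 13.5 -6 0 0.8;5.8 13.5 -9 0 0.8;5.8 13.5 -9 0 0.8")

```text
t: 14.63
tool_pos: [0.6597, -0.1133, 0.0668]
tcp_rot: [0.73, 0.684, -0.003, -0.005]
force: [-1.9, 0.2, -0.9]
grip_width: 0.0359
grasp_force: 40.3
```

```bash
python3 s.py; python3 - <<'E'
from h import *
c=shot('top');print(tray(c))
E
```

```text
t 14.63 tcp [ 659.7 -113.3   66.8] yaw -3.7 F [-1.9  0.2 -0.9] w 35.9 g 40.3 q [-0.28  0.69 -0.04  0.86 -0.    1.36]
(((664.12646484375, -34.02848434448242), (118.80970001220703, 66.87498474121094), 0.04231369122862816), array([673.2767  , -25.768711], dtype=float32))
```

Request:
arm_command(plan="0 0 -3 0 0.8;0 0 -5.2 0 0.8;0 0 -5.2 0 0.8;0 0 -5.2 0 0.8")

```text
t: 15.02
tool_pos: [0.6642, -0.1154, 0.0224]
tcp_rot: [0.73, 0.683, -0.0, -0.0]
force: [0.5, 0.2, -1.3]
grip_width: 0.0358
grasp_force: 40.3
```

```bash
python3 s.py
```

```text
t 15.02 tcp [ 664.2 -115.4   22.4] yaw -3.8 F [ 0.5  0.2 -1.3] w 35.8 g 40.3 q [-0.28  0.74 -0.07  0.76  0.    1.36]
```

Request:
arm_command(plan="0 0 -1 0 0.8;0 0 -1.1 0 0.8;0 0 -1.1 0 0.8;0 0 -1.1 0 0.35;0 0 -1.1 0 0.35;0 0 -1.1 0 0.35;0 0 3 0 0.35;0 0 7 0 0.35")

```text
t: 15.68
tool_pos: [0.6617, -0.1144, 0.0897]
tcp_rot: [0.73, 0.683, -0.002, -0.003]
force: [0.7, -0.3, 0.3]
grip_width: 0.0553
grasp_force: 0.0
```

Request:
arm_command(plan="-1.6 3.3 3 0 0.35;-3.3 6.6 4 0 0.35;-5 10 4 0 0.35;-6.7 13.4 4 0 0.35;-8.4 16.8 4 0 0.35;-10.1 20.4 4 0 0.35;-11.8 24 4 0 0.35;-13.5 27.5 4 0 0.35")

```text
t: 16.35
tool_pos: [0.5285, 0.1615, 0.1321]
tcp_rot: [0.73, 0.683, 0.001, 0.0]
force: [-0.3, -0.4, -0.4]
grip_width: 0.0551
grasp_force: 0.0
```

Request:
arm_command(plan="-1.8 3.5 0 0 0.35;-4.2 8.3 -3 0 0.35;-4.2 8.3 -6 0 0.35;-4.2 8.3 -6 0 0.35;-4.2 8.3 -6 0 0.35")

```text
t: 16.77
tool_pos: [0.4851, 0.2431, 0.0701]
tcp_rot: [0.729, 0.684, -0.002, -0.001]
force: [-0.0, 0.1, 0.6]
grip_width: 0.0558
grasp_force: 0.0
```

```bash
python3 s.py; python3 - <<'E'
from h import *
c=shot('top');print(tray(c))
P=cloud(c)
with np.errstate(all='ignore'): m=(abs(P[...,0]-.664)<.05)&(abs(P[...,1]+.08)<.07)&(P[...,2]>.028)&(P[...,2]<.05)
print(m.sum(),np.median(P[m],0))
E
```

```text
t 16.77 tcp [485.1 243.1  70.1] yaw -3.6 F [-0.   0.1  0.6] w 55.8 g 0.0 q [ 0.33  0.48 -0.42  0.68 -0.    1.96]
(((664.2399291992188, -80.07626342773438), (118.8998031616211, 159.0221405029297), 0.06710106134414673), array([663.00214, -77.09772], dtype=float32))
108 [ 0.66559336 -0.1138688   0.03623384]
```

Request:
arm_command(plan="0.1 0 -3 0 0.35;0.1 0 -5.5 0 0.35;0.1 0 -5.7 0 0.35;0.1 0 -5.7 0 0.35;0.1 0 -5.7 0 0.9;0.1 0 -5.7 0 0.9;0.1 0 -5.7 0 0.9;0.1 0 -5.7 0 0.9")

```text
t: 17.48
tool_pos: [0.4898, 0.2429, 0.0166]
tcp_rot: [0.73, 0.683, 0.001, 0.001]
force: [-1.6, -1.9, 6.6]
grip_width: 0.0282
grasp_force: 39.2
```

```bash
python3 s.py
```

```text
t 17.48 tcp [489.8 242.9  16.6] yaw -3.8 F [-1.6 -1.9  6.6] w 28.2 g 39.2 q [ 0.33  0.56 -0.46  0.55 -0.    1.96]
```

Request:
arm_command(plan="0 0 4 0 0.9;0 0 8 0 0.9;0 0 12 0 0.9;0.6 -3.8 13.3 0 0.9;1.2 -7.8 13.3 0 0.9;1.9 -11.8 13.3 0 0.9;2.5 -15.8 13.3 0 0.9;3.1 -19.8 13.3 0 0.9")

```text
t: 18.15
tool_pos: [0.5196, 0.0432, 0.1489]
tcp_rot: [0.73, 0.684, 0.001, 0.001]
force: [1.4, 1.0, -0.9]
grip_width: 0.0286
grasp_force: 39.8
```

Request:
arm_command(plan="0.6 -4 0 0 0.9;1.2 -8 0 0 0.9;1.8 -12 0 0 0.9;2.5 -16 0 0 0.9;3.2 -20 0 0 0.9;3.8 -24 0 0 0.9;4.4 -28 0 0 0.9;5 -32 0 0 0.9")

```text
t: 18.82
tool_pos: [0.5693, -0.2772, 0.1486]
tcp_rot: [0.73, 0.683, 0.0, 0.0]
force: [1.5, 0.6, 0.3]
grip_width: 0.0283
grasp_force: 39.8
```

Request:
arm_command(plan="0.7 -4 0 0 0.9;0.8 -4.8 0 0 0.9;0.8 -4.8 0 0 0.9;0.8 -4.8 0 0 0.9")

```text
t: 19.15
tool_pos: [0.5768, -0.323, 0.1477]
tcp_rot: [0.73, 0.683, 0.0, -0.0]
force: [-0.3, 0.8, -0.2]
grip_width: 0.0286
grasp_force: 39.8
```

```bash
python3 s.py
```

```text
t 19.15 tcp [ 576.8 -323.   147.7] yaw -3.8 F [-0.3  0.8 -0.2] w 28.6 g 39.8 q [-0.62  0.59  0.01  0.99  0.    1.02]
```

Request:
arm_command(plan="0.15 0.05 -1.5 0 0.9;0.15 0.05 -2.5 0 0.9;0.15 0.05 -2.8 0 0.9;0.15 0.05 -2.8 0 0.9;0.15 0.05 -2.8 0 0.9")

```text
t: 19.57
tool_pos: [0.5786, -0.3207, 0.1202]
tcp_rot: [0.729, 0.684, 0.0, -0.0]
force: [-0.6, 0.3, 2.8]
grip_width: 0.0283
grasp_force: 40.4
```

Request:
arm_command(plan="0 0 0 0 0.4;0 0 0 0 0.4;0 0 0 0 0.4;0 0 0 0 0.4;0 0 4 0 0.4;0 0 4 0 0.4")

```text
t: 20.07
tool_pos: [0.5811, -0.3242, 0.165]
tcp_rot: [0.73, 0.683, 0.001, 0.003]
force: [1.3, -1.1, 0.9]
grip_width: 0.0513
grasp_force: 0.0
```

```bash
python3 s.py; python3 - <<'E'
from h import *
c=shot('scene');p=pix(c,[.578,-.322,.08]).astype(int)
I=c['img'][p[1]-50:p[1]+50,p[0]-60:p[0]+60]
cv2.imwrite('pics/b2.png',cv2.resize(I,None,fx=5,fy=5,interpolation=cv2.INTER_CUBIC)[:,:,::-1])
E
```

```text
t 20.07 tcp [ 581.1 -324.2  165. ] yaw -3.8 F [ 1.3 -1.1  0.9] w 51.3 g 0.0 q [-0.62  0.58  0.04  1.02  0.    1.02]
```

View pics/b2.png

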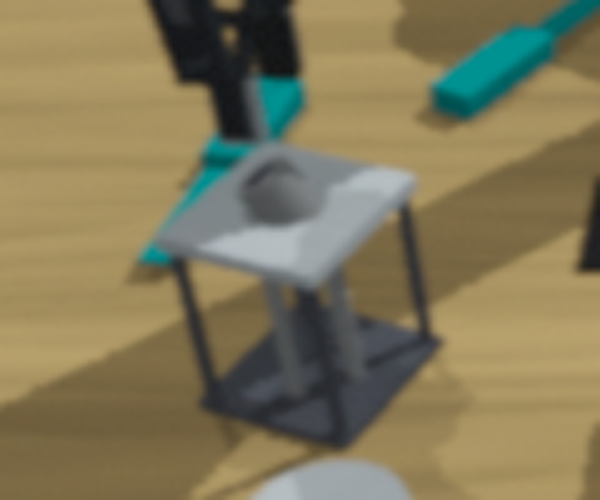

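There's a grey shape in the bore at (280,195): either still sliding or jammed. I'll wait a moment and measure it.

Request:
arm_command(plan="-3 4 1 0 0.4;-5 6 1 0 0.4;-5 6 1 0 0.4;-5 6 1 0 0.4")

```text
t: 20.45
tool_pos: [0.5269, -0.2606, 0.1689]
tcp_rot: [0.73, 0.684, -0.0, -0.001]
force: [0.6, -0.0, 0.5]
grip_width: 0.0515
grasp_force: 0.0
```

```bash
python3 - <<'E'
from h import *
Is=[]
for n in('scene','top'):
    c=shot(n);P=cloud(c)
    with np.errstate(all='ignore'): m=(np.hypot(P[...,0]-.578,P[...,1]+.322)<.03)
    m&=P[...,2]>.115
    print(n,m.sum(),P[m][:, :].mean(0) if m.any() else '', P[m][:,2].max() if m.any() else '')
    u,v=pix(c,[.578,-.322,.105]).astype(int);print(P[v-3:v+4,u-3:u+4,2].round(3)[::3,::3])
    p=pix(c,[.578,-.322,.08]).astype(int);Is.append(cv2.resize(c['img'][p[1]-40:p[1]+40,p[0]-40:p[0]+40],(400,400),interpolation=cv2.INTER_CUBIC))
cv2.imwrite('pics/b3.png',np.hstack(Is)[:,:,::-1])
E
```

```text
scene 235 [ 0.57332514 -0.31504682  0.29367611] 0.5815353733875946
[[0.122 0.12  0.117]
 [0.116 0.112 0.112]
 [0.108 0.112 0.109]]
top 1 [ 0.55087819 -0.31012382  0.59745724] 0.59745723918625
[[0.589 0.616 0.652]
 [0.603 0.64  0.653]
 [0.628 0.65  0.65 ]]
```

View pics/b3.png

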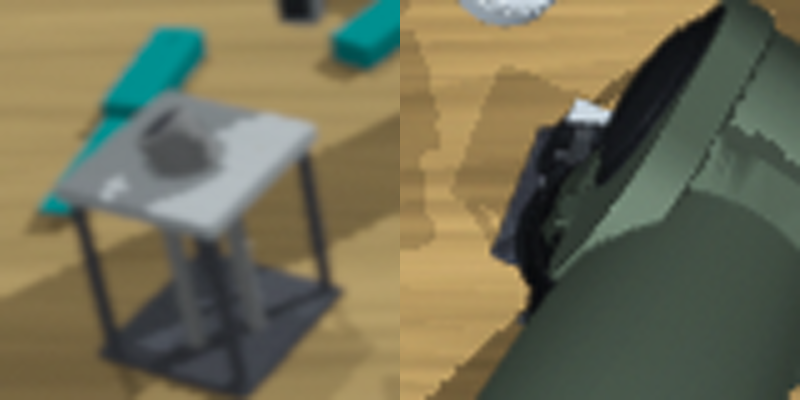

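It is jammed tilted in the mouth, with its top leaning away from the bore axis. I'll clear the arm and measure the tilt.

Request:
arm_command(plan="-3 3 1 0 0.4;-6 6 1 0 0.4;-8 9 1 0 0.4;-10 12 1 0 0.4;-10 12 1 0 0.4")

```text
t: 20.97
tool_pos: [0.4249, -0.1385, 0.1789]
tcp_rot: [0.729, 0.684, -0.0, -0.003]
force: [-1.1, 0.3, 0.7]
grip_width: 0.0512
grasp_force: 0.0
```

```bash
python3 s.py; python3 - <<'E'
from h import *
Is=[]
for n in('top','scene'):
    c=shot(n);P=cloud(c)
    with np.errstate(all='ignore'): m=(np.hypot(P[...,0]-.578,P[...,1]+.322)<.035)&(P[...,2]<.16)
    for lo,hi in((.05,.1),(.1,.108),(.108,.114),(.116,.122),(.122,.128),(.128,.135),(.135,.15)):
        k=m&(P[...,2]>lo)&(P[...,2]<hi);print(n,lo,k.sum(),P[k].mean(0).round(4) if k.any() else '')
    k=m&(P[...,2]>.117);Q=P[k]
    if len(Q)>8:
        A=np.c_[Q[:,:2],np.ones(len(Q))];print('plane',np.linalg.lstsq(A,Q[:,2],rcond=None)[0])
    p=pix(c,[.578,-.322,.11]).astype(int);Is.append(cv2.resize(c['img'][p[1]-20:p[1]+20,p[0]-20:p[0]+20],(400,400),interpolation=cv2.INTER_CUBIC))
cv2.imwrite('pics/b4.png',np.hstack(Is)[:,:,::-1])
E
```

```text
t 20.97 tcp [ 424.9 -138.5  178.9] yaw -3.6 F [-1.1  0.3  0.7] w 51.2 g 0.0 q [-0.48  0.19 -0.52  0.86  0.    1.15]
top 0.05 2 [ 0.5693 -0.3399  0.0545]
top 0.1 19 [ 0.5755 -0.3292  0.1061]
top 0.108 220 [ 0.5772 -0.3199  0.1112]
top 0.116 34 [ 0.5753 -0.3127  0.1179]
top 0.122 40 [ 0.5764 -0.3269  0.1247]
top 0.128 40 [ 0.5789 -0.3279  0.1315]
top 0.135 14 [ 0.5747 -0.3238  0.1371]
plane [ 0.03721726 -0.21442941  0.03657268]
scene 0.05 69 [ 0.5944 -0.321   0.0647]
scene 0.1 13 [ 0.5812 -0.3204  0.1071]
scene 0.108 242 [ 0.5837 -0.3168  0.1102]
scene 0.116 35 [ 0.5868 -0.3243  0.1189]
scene 0.122 41 [ 0.5845 -0.3306  0.1252]
scene 0.128 42 [ 0.5827 -0.3274  0.1306]
scene 0.135 0 
plane [-0.1919051  -0.08798088  0.20910162]
```

View pics/b4.png

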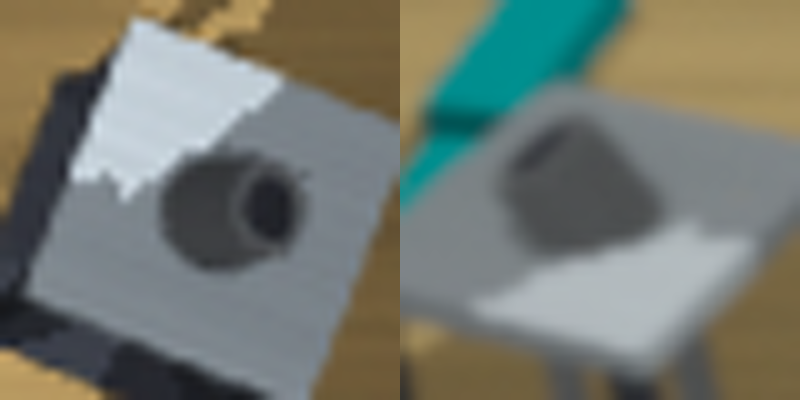

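The tappet leans about 40° towards -y, its bottom edge still in the bore. I'll approach with the fingers closing along y so they straighten it over the bore axis.

Request:
arm_command(plan="1 -1 0 7 0;2 -2 0 14 0;4 -4 0 21 0;6 -6 0 28 0;8 -8 0 35 0;10 -11 0 42 0;12 -14 0 49 0;14 -16.5 0 56 0")

```text
t: 21.73
tool_pos: [0.5712, -0.312, 0.1792]
tcp_rot: [0.322, 0.947, -0.001, 0.001]
force: [1.4, 0.1, 0.6]
grip_width: 0.0852
grasp_force: 0.0
```

Request:
arm_command(plan="0.5 -1 0 7 0;1 -2 0 14 0;1.3 -2.2 0 21 0;1.3 -2.2 0 28 0;1.3 -2.2 0 35 0;1.3 -2.2 0 38 0;1.3 -2.2 0 38 0;1.3 -2.2 0 38 0")

```text
t: 22.4
tool_pos: [0.5827, -0.3313, 0.1791]
tcp_rot: [-0.001, 1.0, -0.0, 0.0]
force: [0.2, -0.3, 0.8]
grip_width: 0.0854
grasp_force: 0.0
```

```bash
python3 s.py
```

```text
t 22.4 tcp [ 582.7 -331.3  179.1] yaw 90.1 F [ 0.2 -0.3  0.8] w 85.4 g 0.0 q [-0.63  0.58  0.08  1.07 -0.   -0.63]
```

Request:
arm_command(plan="-0.5 0.9 -3 0 0;-0.5 0.9 -5 0 0;-0.5 0.9 -6 0 0;-0.5 0.9 -6 0 0;-0.5 0.9 -6 0 0.2;-0.5 0.9 -6 0 0.35;-0.5 0.9 -6 0 0.45;-0.5 0.9 -6 0 0.5", newtons=20)

```text
t: 23.07
tool_pos: [0.5777, -0.3215, 0.121]
tcp_rot: [-0.002, 1.0, -0.001, 0.001]
force: [0.1, -2.0, 1.3]
grip_width: 0.0429
grasp_force: 1.0
```

Request:
arm_command(plan="0 0 0 0 0.55;0 0 0 0 0.58;0 0 0 0 0.6;0 0 0 0 0.62;0 0 0 0 0.64;0 0 0 0 0.64")

```text
t: 23.57
tool_pos: [0.5783, -0.3258, 0.1226]
tcp_rot: [-0.001, 1.0, -0.005, 0.002]
force: [-0.3, -9.5, 4.7]
grip_width: 0.0309
grasp_force: 4.4
```

```bash
python3 s.py; python3 - <<'E'
from h import *
c=shot('scene');p=pix(c,[.578,-.322,.08]).astype(int)
I=c['img'][p[1]-50:p[1]+50,p[0]-60:p[0]+60]
cv2.imwrite('pics/b5.png',cv2.resize(I,None,fx=5,fy=5,interpolation=cv2.INTER_CUBIC)[:,:,::-1])
E
```

```text
t 23.57 tcp [ 578.3 -325.8  122.6] yaw 90.1 F [-0.3 -9.5  4.7] w 30.9 g 4.4 q [-0.62  0.61 -0.03  0.93 -0.01 -0.62]
```

View pics/b5.png

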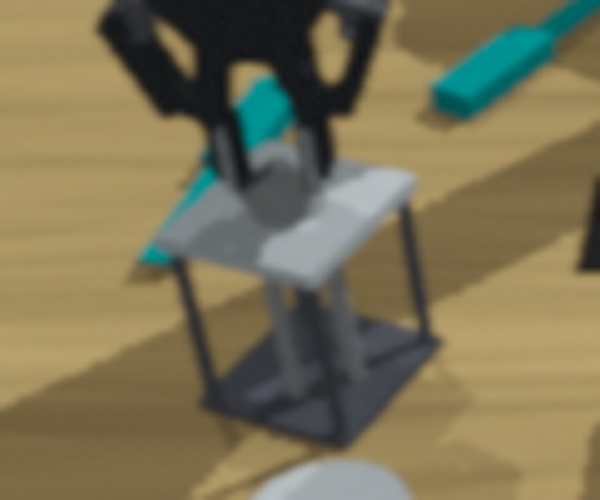

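The tappet is now upright between the fingers, at crop (278,185). I've used one more picture view than the 14 allowed, so from here on I'll work from numbers only. I'll grip it, lift it, re-centre and lower it again.

Request:
arm_command(plan="0 0 0 0 0.9;0 0 0 0 0.9;0 0 0 0 0.9;0 0 1.5 0 0.9;0 0 3 0 0.9;0 0 3 0 0.9;0 0 3 0 0.9", newtons=40)

```text
t: 24.2
tool_pos: [0.5776, -0.3211, 0.1507]
tcp_rot: [-0.002, 1.0, -0.001, 0.001]
force: [0.3, 0.0, 0.3]
grip_width: 0.0088
grasp_force: 0.0
```

```bash
python3 s.py; python3 - <<'E'
from h import *
c=shot('scene');P=cloud(c);I=c['img']
# tappet lit grey pixels in front of the fingers (nearest x face), between pads
with np.errstate(all='ignore'): m=(abs(P[...,0]-.585)<.02)&(abs(P[...,1]+.322)<.022)&(P[...,2]>.114)&(P[...,2]<.19)&(I.max(-1)>60)
Q=P[m];print(len(Q))
for z in np.arange(.116,.19,.004):
    k=abs(Q[:,2]-z)<.002
    if k.any(): print(z.round(3),k.sum(),Q[k].min(0).round(4)[:2],Q[k].max(0).round(4)[:2],Q[k].mean(0).round(4)[:2])
E
```

```text
t 24.2 tcp [ 577.6 -321.1  150.7] yaw 90.2 F [0.3 0.  0.3] w 8.8 g 0.0 q [-0.62  0.59  0.01  0.99  0.   -0.62]
213
0.116 28 [ 0.5695 -0.3433] [ 0.5941 -0.3124] [ 0.5866 -0.3278]
0.12 33 [ 0.5653 -0.3398] [ 0.5945 -0.3136] [ 0.5834 -0.3275]
0.124 34 [ 0.5654 -0.3337] [ 0.5908 -0.3161] [ 0.5802 -0.3243]
0.128 1 [ 0.5778 -0.3168] [ 0.5778 -0.3168] [ 0.5778 -0.3168]
0.152 5 [ 0.5781 -0.3311] [ 0.5881 -0.3121] [ 0.5839 -0.3222]
0.156 11 [ 0.581  -0.3398] [ 0.59   -0.3113] [ 0.5868 -0.3243]
0.16 14 [ 0.5703 -0.3378] [ 0.5909 -0.3051] [ 0.586  -0.3184]
0.164 14 [ 0.5792 -0.3397] [ 0.5905 -0.305 ] [ 0.5861 -0.3227]
0.168 12 [ 0.5844 -0.3387] [ 0.5902 -0.31  ] [ 0.5882 -0.3228]
0.172 10 [ 0.5758 -0.3388] [ 0.5887 -0.3042] [ 0.5859 -0.318 ]
0.176 17 [ 0.5723 -0.3399] [ 0.5899 -0.3036] [ 0.5859 -0.3234]
0.18 11 [ 0.5698 -0.339 ] [ 0.5892 -0.3107] [ 0.5847 -0.3217]
0.184 15 [ 0.5833 -0.3403] [ 0.5899 -0.3113] [ 0.5869 -0.3255]
0.188 8 [ 0.5691 -0.3321] [ 0.5903 -0.3133] [ 0.5861 -0.3219]
```

Request:
arm_command(plan="-3 3 1 0 0.9;-6 6 1 0 0.9;-9 9 1 0 0.6;-12 12 1 0 0.6;-14 15 1 0 0.6;-14 15 1 0 0.6")

```text
t: 24.75
tool_pos: [0.4288, -0.1635, 0.1569]
tcp_rot: [-0.003, 1.0, 0.004, -0.005]
force: [-0.5, 0.9, -1.1]
grip_width: 0.034
grasp_force: 0.0
```

```bash
python3 s.py; cat > j.py <<'E'
from h import *
c=shot('top');P=cloud(c)
u,v=pix(c,[.578,-.322,.115]).astype(int)
np.set_printoptions(linewidth=200)
print('top z mm');print((P[v-9:v+10,u-9:u+10,2]*1000).round(0))
print('gray');print(c['img'][v-9:v+10,u-9:u+10].mean(-1).astype(int))
print(u,v,P[v,u])
E
python3 j.py
```

```text
t 24.75 tcp [ 428.8 -163.5  156.9] yaw 90.4 F [-0.5  0.9 -1.1] w 34.0 g 0.0 q [-0.53  0.24 -0.52  0.82  0.   -0.53]
top z mm
[[108. 113. 115. 110. 109. 108. 111. 111. 108. 113. 113. 115. 115. 114. 112. 112. 110. 117. 108.]
 [114. 112. 115. 113. 111. 110. 110. 113. 112. 114. 117. 111. 115. 114. 113. 113. 115. 110. 108.]
 [111. 111. 113. 112. 111. 112. 111. 113. 110. 111. 114. 112. 110. 114. 111. 113. 111. 110. 111.]
 [108. 113. 114. 110. 118. 117.  nan 113. 118. 108. 113. 116. 113. 108. 111. 109. 110. 111. 114.]
 [114. 114. 112. 111. 112. 118. 115. 118. 110. 110. 110. 114. 112. 112. 112. 109. 112. 117. 108.]
 [111. 109. 111. 112. 110. 107. 111.  64.  77. 119. 129. 129. 121. 117. 113. 111. 110. 104. 109.]
 [106. 110. 115. 113. 115. 104. 111. 115. 121. 128. 124. 122. 121. 127. 120. 116. 113. 112. 114.]
 [111. 113. 111. 112. 111. 107. 116. 119. 123. 128. 124. 124. 120. 126. 120. 125. 112. 111. 111.]
 [113. 107. 114. 107. 104. 113. 121. 125. 126. 128. 125. 125. 120. 117. 122. 119. 121. 117. 106.]
 [114. 105. 111. 110. 106. 113. 120. 126. 125. 130. 121. 126. 125. 124. 118. 122. 119. 118. 1
[... 1740 characters left out ...]
  38  65  97 129 131]
 [208 206 205 139  88  60  56  56  73  78  59  40  36  38  38  77  92 125 130]
 [206 206 155 134  90  61  60  59  58  77  79  57  48  54  64  78 110 127 128]
 [153 144 133 132 118  85  62  61  60  62  80  78  77  79  79  99 126 130 129]
 [133 131 133 132 130 116  76  62  63  62  62  69  78  88  94 122 128 129 129]
 [131 130 129 130 132 129 113  89  67  66  67  74  83 106 124 131 130 128 128]
 [132 132 130 130 128 130 128 127 118 111 110 111 125 129 130 128 128 130 132]
 [133 132 131 131 131 130 129 129 128 128 129 129 131 130 130 130 131 130 127]
 [134 134 134 132 131 130 130 131 128 129 129 129 131 131 131 131 130 130 131]]
426 176 [ 0.57809097 -0.31747981  0.130482  ]
```

```bash
python3 - <<'E'
from h import *
for n in('top','scene'):
    c=shot(n);P=cloud(c)
    with np.errstate(all='ignore'): m=(np.hypot(P[...,0]-.578,P[...,1]+.322)<.08)&(abs(P[...,2]-.111)<.005)&(c['img'].max(-1)>95)
    m=cv2.morphologyEx(m.astype(np.uint8),cv2.MORPH_CLOSE,np.ones((3,3)))
    k,l,s,_=cv2.connectedComponentsWithStats(m);i=1+np.argmax(s[1:,4])
    ct=max(cv2.findContours((l==i).astype(np.uint8),0,1)[0],key=cv2.contourArea);ct=cv2.convexHull(ct)[:,0]
    w=np.array([onplane(c,u,v,.11)[:2] for u,v in ct],np.float32)*1000
    print(n,s[i],cv2.minAreaRect(w),'z',np.median(P[l==i][:,2]))
E
```

```text
top [407 158  39  39 815] ((578.568115234375, -322.8717346191406), (90.80110931396484, 91.09385681152344), 67.53036499023438) z nan
scene [178 201  53  29 753] ((581.5121459960938, -323.94927978515625), (96.325927734375, 95.19063568115234), 67.60569763183594) z nan
```

Request:
arm_command(plan="2.4 -2.8 2 0 0;4.8 -5.4 2 0 0;7.2 -8 2 0 0;9.6 -10.6 2 0 0;12 -13.2 2 0 0;14.2 -15.4 2 0 0;14.2 -15.4 2 0 0;14.2 -15.4 2 0 0", newtons=20)

```text
t: 25.57
tool_pos: [0.5798, -0.3268, 0.1775]
tcp_rot: [-0.001, 1.0, 0.0, -0.0]
force: [0.1, 0.1, 0.6]
grip_width: 0.0855
grasp_force: 0.0
```

```bash
python3 s.py
```

```text
t 25.57 tcp [ 579.8 -326.8  177.5] yaw 90.1 F [0.1 0.1 0.6] w 85.5 g 0.0 q [-0.62  0.58  0.06  1.06 -0.   -0.63]
```

Descend to 0.118, then close slowly, just until it is upright.

Request:
arm_command(plan="0 0.1 -3 0 0;0 0.1 -5 0 0;0 0.1 -6 0 0;0 0.1 -6 0 0;0 0.1 -6 0 0.2;0 0.1 -6 0 0.35;0 0.1 -6 0 0.45;0 0.1 -6 0 0.5")

```text
t: 26.23
tool_pos: [0.5796, -0.3241, 0.1211]
tcp_rot: [-0.002, 1.0, -0.001, 0.001]
force: [-0.6, 0.0, -0.4]
grip_width: 0.043
grasp_force: 0.0
```

Request:
arm_command(plan="0 0 0 0 0.55;0 0 0 0 0.58;0 0 0 0 0.6;0 0 0 0 0.62;0 0 0 0 0.63;0 0 0 0 0.63")

```text
t: 26.73
tool_pos: [0.5788, -0.3236, 0.1195]
tcp_rot: [-0.002, 1.0, 0.0, -0.0]
force: [0.6, -0.7, -0.7]
grip_width: 0.0316
grasp_force: 0.0
```

```bash
python3 s.py; cat > k.py <<'E'
from h import *
c=shot('scene');P=cloud(c)
with np.errstate(all='ignore'): m=(np.hypot(P[...,0]-.58,P[...,1]+.324)<.025)&(P[...,2]>.114)&(P[...,2]<.15)&(c['img'].max(-1)>45)
Q=P[m];print(len(Q))
for z in np.arange(.116,.15,.004):
    k=abs(Q[:,2]-z)<.002
    if k.any(): print(z.round(3),k.sum(),Q[k].min(0).round(4)[:2],Q[k].max(0).round(4)[:2])
E
python3 k.py
```

```text
t 26.73 tcp [ 578.8 -323.6  119.5] yaw 90.2 F [ 0.6 -0.7 -0.7] w 31.6 g 0.0 q [-0.62  0.62 -0.02  0.93  0.   -0.62]
164
0.116 13 [ 0.5778 -0.3381] [ 0.5937 -0.314 ]
0.12 43 [ 0.5655 -0.3418] [ 0.5931 -0.3026]
0.124 39 [ 0.565  -0.3462] [ 0.591  -0.3023]
0.128 12 [ 0.5701 -0.3446] [ 0.5909 -0.3004]
0.132 11 [ 0.5834 -0.3467] [ 0.5925 -0.3017]
0.136 12 [ 0.5722 -0.3463] [ 0.5926 -0.3006]
0.14 13 [ 0.5694 -0.3456] [ 0.5911 -0.3012]
0.144 9 [ 0.5845 -0.3448] [ 0.5898 -0.3004]
0.148 12 [ 0.5716 -0.346 ] [ 0.5921 -0.3017]
```

Request:
arm_command(plan="0 0 0 0 0.55;0 0 0 0 0.5;0 0 3 0 0.5;0 0 5 0 0.5;-3 3 5 0 0.5;-6 6 5 0 0.5;-9 9 5 0 0.5;-12 12 5 0 0.5")

```text
t: 27.45
tool_pos: [0.4596, -0.2046, 0.1694]
tcp_rot: [-0.002, 1.0, -0.0, 0.0]
force: [-0.7, 0.3, 2.0]
grip_width: 0.0424
grasp_force: 0.0
```

```bash
python3 s.py; python3 j.py | head -40; python3 k.py
```

```text
t 27.45 tcp [ 459.6 -204.6  169.4] yaw 90.2 F [-0.7  0.3  2. ] w 42.4 g 0.0 q [-0.57  0.29 -0.41  0.87  0.   -0.57]
top z mm
[[110. 113. 112. 113. 106. 108. 116. 113. 115. 112. 110. 117. 117. 108. 116. 107. 109. 114. 110.]
 [112. 111. 112. 113. 118. 109. 116. 113. 110. 113. 111. 106. 115. 108. 114. 112. 110. 115. 115.]
 [110. 114. 112. 116. 110. 114. 113. 106. 109. 110. 114. 117. 108. 113. 110. 115. 108. 112. 112.]
 [115. 111. 113. 106. 109. 110. 110. 115. 114. 113. 115. 117. 113. 112. 111. 114. 110. 106. 113.]
 [111. 116. 111. 113. 117. 114. 109. 115. 112. 112. 109. 112. 109. 112. 112. 111. 115. 113. 114.]
 [110. 110. 110. 110. 115. 112. 107.  65.  76. 117. 125. 122. 122. 119. 116. 110. 113. 113. 108.]
 [591. 611. 609. 119. 108. 102. 107. 116. 122. 126. 127. 123. 121. 121. 126. 123. 112. 115. 108.]
 [604. 617. 616. 612. 110. 109. 117. 122. 130. 129. 128. 124. 124. 130. 121. 119. 110. 106. 116.]
 [611. 618. 619. 617. 613. 607. 119.  nan 126. 126. 125. 125. 126. 123. 125. 123. 117. 111. 112.]
 [618. 623. 623. 621. 618. 616. 614. 608. 128. 124. 125. 127. 124. 122. 119. 120. 117. 112. 1
[... 1875 characters left out ...]
 47  57  78  57  47  56  66  80 112 129 130]
 [ 68  65  63  60  59  56  53  52  49  50  71  79  79  80  80 101 127 132 131]
 [ 71  68  66  65  63  60  58  55  53  42  49  60  78  89  95 124 129 130 131]
 [ 74  71  70  67  66  64  62  60  52  44  46  48  57  87 124 132 133 130 130]
 [ 76  75  73  70  69  66  65  65  47  47  49  47  48  52  73 125 131 131 133]
 [ 77  77  75  73  72  69  67  59  43  49  52  50  49  47  49  60 107 129 129]
 [ 78  77  77  76  74  72  71  50  46  55  54  52  51  50  47  46  56  74 107]]
95
0.116 20 [ 0.5642 -0.3415] [ 0.5951 -0.3129]
0.12 38 [ 0.5666 -0.3425] [ 0.596  -0.3145]
0.124 35 [ 0.5654 -0.3317] [ 0.5934 -0.3143]
0.128 2 [ 0.5775 -0.3196] [ 0.5865 -0.3169]
```

It is still tilted about 33° in the mouth. Now I'll turn back, grip it along x near the plate, lift it out, and stand it on free table so it rights itself.

Request:
arm_command(plan="0 0 0.5 -7 0.35;0 0 0.5 -14 0.35;0 0 0.5 -21 0.35;0 0 0.5 -28 0.35;1.5 -1.5 0.5 -35 0.35;3 -3 0.5 -42 0.35;5 -5 0.5 -49 0.35;7 -7 0.5 -56 0.35", newtons=60)

```text
t: 28.22
tool_pos: [0.5321, -0.2767, 0.1749]
tcp_rot: [0.47, 0.883, -0.0, 0.0]
force: [-0.0, -0.3, 0.8]
grip_width: 0.0557
grasp_force: 0.0
```

Request:
arm_command(plan="1.5 -1.5 0 -7 0.35;3 -3 0 -14 0.35;4.4 -4.5 0 -21 0.35;5 -4.9 0 -28 0.35;5 -4.9 0 -34 0.35;5 -4.9 0 -34 0.35;5 -4.9 0 -34 0.35")

```text
t: 28.8
tool_pos: [0.581, -0.3249, 0.1742]
tcp_rot: [0.705, 0.709, -0.0, -0.0]
force: [-0.1, 1.0, 0.4]
grip_width: 0.0555
grasp_force: 0.0
```

```bash
python3 s.py
```

```text
t 28.8 tcp [ 581.  -324.9  174.2] yaw 0.4 F [-0.1  1.   0.4] w 55.5 g 0.0 q [-0.62  0.58  0.06  1.05 -0.    0.94]
```

Request:
arm_command(plan="0 0.2 -3 0 0.35;0 0.2 -5 0 0.35;0 0.2 -5.8 0 0.35;0 0.2 -6.1 0 0.35;0 0.2 -6.1 0 0.35;0 0.2 -6.1 0 0.9;0 0.2 -6.1 0 0.9;0 0.2 -6.1 0 0.9")

```text
t: 29.47
tool_pos: [0.5776, -0.3232, 0.1145]
tcp_rot: [0.706, 0.708, -0.003, -0.002]
force: [-21.9, 0.6, 13.0]
grip_width: 0.0202
grasp_force: 22.0
```

Request:
arm_command(plan="0 0.2 0 0 0.9;0 0 0.5 0 0.9;0 0 1.5 0 0.9;0 0 3 0 0.9;0 0 4 0 0.9;0 0 4 0 0.9")

```text
t: 29.97
tool_pos: [0.583, -0.3241, 0.1573]
tcp_rot: [0.706, 0.709, 0.001, 0.003]
force: [1.3, -1.6, 0.4]
grip_width: 0.0086
grasp_force: 0.0
```

```bash
python3 s.py; python3 k.py
```

```text
t 29.97 tcp [ 583.  -324.1  157.3] yaw 0.2 F [ 1.3 -1.6  0.4] w 8.6 g 0.0 q [-0.62  0.59  0.03  1.01  0.    0.95]
0
```

Request:
arm_command(plan="-3 3 1 0 0.35;-6 6 1 0 0.35;-9 9 1 0 0.35;-12 12 1 0 0.35;-12 14 1 0 0.35;-12 14 1 0 0.35")

```text
t: 30.52
tool_pos: [0.4579, -0.1783, 0.1629]
tcp_rot: [0.705, 0.71, 0.0, -0.002]
force: [0.2, 0.1, 0.6]
grip_width: 0.0554
grasp_force: 0.0
```

```bash
cat > k2.py <<'E'
from h import *
np.set_printoptions(linewidth=200)
c=shot('top');P=cloud(c);u,v=pix(c,[.578,-.3235,.11]).astype(int)
print((P[v-7:v+8:2,u-8:u+9:2,2]*1000).round(0))
c=shot('scene');P=cloud(c)
with np.errstate(all='ignore'): m=(np.hypot(P[...,0]-.58,P[...,1]+.324)<.019)
for z in np.arange(.004,.15,.008):
    k=m&(abs(P[...,2]-z)<.004);print(z.round(3),k.sum(), (P[k].mean(0).round(3)[:2],P[k][:,1].min().round(3),P[k][:,1].max().round(3),c['img'][k].mean().round()) if k.any() else '')
E
python3 s.py;python3 k2.py
```

```text
t 30.52 tcp [ 457.9 -178.3  162.9] yaw 0.4 F [0.2 0.1 0.6] w 55.4 g 0.0 q [-0.52  0.28 -0.44  0.85  0.    1.04]
[[112. 112. 112. 118. 111. 111. 106. 111. 108.]
 [115. 109. 110. 109. 108. 109. 113. 112. 108.]
 [113. 112.  39.  63.  72.  10. 106. 108. 113.]
 [113. 112.  24.   7.  10.   9.   7. 111. 109.]
 [117. 117.  38.  12.   7.  14.   8. 113. 113.]
 [111. 115.  36.  35.  10.   9.  11. 110. 112.]
 [112. 110. 110.  44.   8.  68. 109. 111. 111.]
 [109. 113. 109. 110. 110. 112. 115. 110. 113.]]
0.004 18 (array([ 0.591, -0.322]), np.float64(-0.332), np.float64(-0.309), np.float64(55.0))
0.012 17 (array([ 0.587, -0.321]), np.float64(-0.332), np.float64(-0.308), np.float64(70.0))
0.02 17 (array([ 0.588, -0.323]), np.float64(-0.333), np.float64(-0.31), np.float64(73.0))
0.028 15 (array([ 0.587, -0.322]), np.float64(-0.331), np.float64(-0.309), np.float64(74.0))
0.036 41 (array([ 0.579, -0.326]), np.float64(-0.338), np.float64(-0.308), np.float64(72.0))
0.044 1 (array([ 0.588, -0.308]), np.float64(-0.308), np.float64(-0.308), np.float64(78.0))
0.052 1 (array([ 0.589, -0.309]), np.float64(-0.309), np.float64(-0.309), np.float64(99.0))
0.06 3 (array([ 0.592, -0.316]), np.float64(-0.331), np.float64(-0.308), np.float64(83.0))
0.068 1 (array([ 0.588, -0.309]), np.float64(-0.309), np.float64(-0.309), np.float64(90.0))
0.076 0 
0.084 0 
0.092 1 (array([ 0.562, -0.319]), np.float64(-0.319), np.float64(-0.319), np.float64(111.0))
0.1 6 (array([ 0.563, -0.321]), np.float64(-0.33), np.float64(-0.314), np.float64(107.0))
0.108 24 (array([ 0.576, -0.322]), np.float64(-0.342), np.float64(-0.306), np.float64(116.0))
0.116 1 (array([ 0.562, -0.328]), np.float64(-0.328), np.float64(-0.328), np.float64(126.0))
0.124 0 
0.132 0 
0.14 0 
0.148 0
```

The tappet dropped through: its top reads z = 0.036 inside the cage, and nothing shows above the mouth. Next is tappet A.

Request:
arm_command(plan="1 4 0 -4 0.35;2 8 0 -4 0.35;3 12 0 -4 0.35;4 16 0 -4 0.35;5 20 0 -4 0.35;6 24 0 -4 0.35;7 28 0 -4 0.35;8 32 0 -4 0.35", newtons=40)

```text
t: 31.28
tool_pos: [0.543, 0.1388, 0.1633]
tcp_rot: [0.73, 0.683, 0.0, 0.001]
force: [0.6, 0.6, 0.2]
grip_width: 0.0552
grasp_force: 0.0
```

Request:
arm_command(plan="1 4 0 0 0.35;2.5 8 0 0 0.35;4 12 0 0 0.35;4 13.2 0 0 0.35;4 13.2 0 0 0.35;4 13.2 0 0 0.35")

```text
t: 31.78
tool_pos: [0.5815, 0.2693, 0.1625]
tcp_rot: [0.73, 0.684, -0.001, 0.0]
force: [-0.6, -0.7, 0.0]
grip_width: 0.0555
grasp_force: 0.0
```

```bash
python3 s.py
```

```text
t 31.78 tcp [581.5 269.3 162.5] yaw -3.7 F [-0.6 -0.7  0. ] w 55.5 g 0.0 q [ 0.32  0.54 -0.04  0.99 -0.    1.95]
```

Request:
arm_command(plan="-0.1 0.7 -4 0 0.35;-0.1 0.7 -8 0 0.35;-0.1 0.8 -12 0 0.35;-0.1 0.8 -14.6 0 0.35;-0.1 0.8 -14.6 0 0.35;-0.1 0.8 -14.6 0 0.35")

```text
t: 32.28
tool_pos: [0.5797, 0.2749, 0.0164]
tcp_rot: [0.731, 0.682, -0.001, -0.0]
force: [0.1, -0.3, 0.4]
grip_width: 0.056
grasp_force: 0.0
```

Request:
arm_command(plan="0 0 0 0 0.9;0 0 0 0 0.9;0 0 0 0 0.9;0 0 0 0 0.9")

```text
t: 32.62
tool_pos: [0.5806, 0.2767, 0.0184]
tcp_rot: [0.73, 0.683, 0.0, 0.001]
force: [-0.3, -2.1, 2.5]
grip_width: 0.0356
grasp_force: 40.1
```

```bash
python3 s.py
```

```text
t 32.62 tcp [580.6 276.7  18.4] yaw -3.8 F [-0.3 -2.1  2.5] w 35.6 g 40.1 q [ 0.33  0.69 -0.18  0.7  -0.    1.97]
```

Request:
arm_command(plan="0 0 4 0 0.9;0 0 8 0 0.9;0 -0.5 12 0 0.9;0 -4 14 0 0.9;0 -8 14 0 0.9;0 -12 14 0 0.9;0 -16 14 0 0.9;0 -20 14 0 0.9")

```text
t: 33.28
tool_pos: [0.5796, 0.0757, 0.1581]
tcp_rot: [0.73, 0.684, 0.0, 0.0]
force: [0.6, -0.6, -0.7]
grip_width: 0.0353
grasp_force: 40.3
```

Request:
arm_command(plan="0 -4 0 0 0.9;0 -8 0 0 0.9;0 -12 0 0 0.9;0 -16 0 0 0.9;0 -20 0 0 0.9;0 -24 0 0 0.9;0 -28 0 0 0.9;0 -32 0 0 0.9")

```text
t: 33.95
tool_pos: [0.5795, -0.2447, 0.1578]
tcp_rot: [0.73, 0.683, 0.0, 0.0]
force: [1.7, -0.3, -0.6]
grip_width: 0.0353
grasp_force: 40.3
```

Request:
arm_command(plan="0 -4 0 0 0.9;-0.1 -8 0 0 0.9;-0.1 -8.2 0 0 0.9;-0.1 -8.2 0 0 0.9;-0.1 -8.2 0 0 0.9")

```text
t: 34.37
tool_pos: [0.5785, -0.3244, 0.1572]
tcp_rot: [0.73, 0.683, 0.0, -0.001]
force: [0.3, -0.6, -0.2]
grip_width: 0.0353
grasp_force: 40.3
```

```bash
python3 s.py
```

```text
t 34.37 tcp [ 578.5 -324.4  157.2] yaw -3.8 F [ 0.3 -0.6 -0.2] w 35.3 g 40.3 q [-0.62  0.59  0.03  1.01  0.    1.01]
```

Request:
arm_command(plan="0 -0.1 -2 0 0.9;0 -0.1 -3.3 0 0.9;0 -0.1 -3.6 0 0.9;0 -0.1 -3.6 0 0.9;0 -0.1 -3.6 0 0.35;0 -0.1 -3.6 0 0.35;0 -0.1 -3.6 0 0.35;0 -0.1 -3.6 0 0.35")

```text
t: 35.03
tool_pos: [0.5792, -0.3253, 0.1218]
tcp_rot: [0.73, 0.684, 0.0, 0.0]
force: [-1.2, -1.1, -0.4]
grip_width: 0.0554
grasp_force: 0.0
```

```bash
python3 s.py; python3 k.py
```

```text
t 35.03 tcp [ 579.2 -325.3  121.8] yaw -3.7 F [-1.2 -1.1 -0.4] w 55.4 g 0.0 q [-0.62  0.62 -0.01  0.94  0.    1.01]
164
0.116 14 [ 0.5791 -0.3239] [ 0.5979 -0.3028]
0.12 17 [ 0.5759 -0.3229] [ 0.5981 -0.3038]
0.124 15 [ 0.5808 -0.32  ] [ 0.5985 -0.3033]
0.128 14 [ 0.5781 -0.3191] [ 0.5973 -0.3034]
0.132 15 [ 0.5714 -0.3211] [ 0.597  -0.3044]
0.136 16 [ 0.5589 -0.3204] [ 0.5981 -0.3039]
0.14 66 [ 0.5613 -0.3309] [ 0.5993 -0.3044]
0.144 7 [ 0.5711 -0.3257] [ 0.5965 -0.3107]
```

It stands upright on the mouth (top at 0.140), so it is oversize. I'll take it to the tray.

Request:
arm_command(plan="0 0.2 -0.5 0 0.35;0 0.2 -0.5 0 0.35;0 0.2 -0.5 0 0.9;0 0.2 -0.5 0 0.9;0 0.2 -0.5 0 0.9;0 0.2 -0.5 0 0.9;0 0.2 3 0 0.9;0 0.2 4.5 0 0.9")

```text
t: 35.75
tool_pos: [0.5792, -0.324, 0.1683]
tcp_rot: [0.73, 0.683, 0.0, 0.0]
force: [1.4, -0.8, 0.4]
grip_width: 0.0359
grasp_force: 40.3
```

```bash
python3 s.py; python3 - <<'E'
from h import *
c=shot('top');print(tray(c))
hp,sp=blade(c);print(cv2.minAreaRect((hp*1000).astype(np.float32)))
E
```

```text
t 35.75 tcp [ 579.2 -324.   168.3] yaw -3.8 F [ 1.4 -0.8  0.4] w 35.9 g 40.3 q [-0.62  0.58  0.04  1.03  0.    1.02]
(((664.249755859375, -80.29655456542969), (118.91883850097656, 159.46273803710938), 0.06710106134414673), array([663.31085, -78.53277], dtype=float32))
((448.2064208984375, -102.72494506835938), (84.87169647216797, 28.222654342651367), 89.94432830810547)
```

Request:
arm_command(plan="1.2 3.9 0 0 0.9;2.4 7.8 0 0 0.9;3.6 11.7 0 0 0.9;4.8 15.6 0 0 0.9;6 19.5 0 0 0.9;7.2 23.4 0 0 0.9;8.4 27 0 0 0.9;8.5 27.5 -2 0 0.9")

```text
t: 36.47
tool_pos: [0.668, -0.0426, 0.1499]
tcp_rot: [0.728, 0.686, 0.003, 0.002]
force: [0.4, -0.9, 0.5]
grip_width: 0.0357
grasp_force: 40.3
```

Request:
arm_command(plan="0 0.1 -4 0 0.9;0 0.1 -8 0 0.9;0 0.1 -11 0 0.9;0 0.1 -11.5 0 0.9;0 0.1 -11.5 0 0.9;0 0.1 -11.5 0 0.9")

```text
t: 36.97
tool_pos: [0.6648, -0.0481, 0.0325]
tcp_rot: [0.73, 0.683, 0.0, 0.0]
force: [0.4, 0.7, -0.5]
grip_width: 0.0356
grasp_force: 40.3
```

```bash
python3 s.py
```

```text
t 36.97 tcp [664.8 -48.1  32.5] yaw -3.8 F [ 0.4  0.7 -0.5] w 35.6 g 40.3 q [-0.18  0.71 -0.09  0.77  0.    1.45]
```

Request:
arm_command(plan="0 0 -1.7 0 0.9;0 0 -2 0 0.9;0 0 -2 0 0.9;0 0 -2 0 0.35;0 0 -2 0 0.35;0 0 -2 0 0.35;0 0 2 0 0.35;0 0 6 0 0.35")

```text
t: 37.63
tool_pos: [0.6615, -0.0473, 0.0901]
tcp_rot: [0.73, 0.683, -0.002, -0.002]
force: [0.9, 0.1, 0.2]
grip_width: 0.0552
grasp_force: 0.0
```

Request:
arm_command(plan="0 0 4 0 0.5;0 0 8 0 0.7;0 1 12 0 1;0 4 15 0 1;0 8 17 0 1;-2 12 17 0 1;-4 15.5 17 0 1;-6 19 17 0 1")

```text
t: 38.3
tool_pos: [0.6053, 0.1408, 0.2629]
tcp_rot: [0.73, 0.683, 0.001, 0.001]
force: [1.2, -0.1, -0.3]
grip_width: -0.0002
grasp_force: 0.0
```

Request:
arm_command(plan="-2 3.6 0 0 1;-4 7.2 0 0 1;-6 10.8 0 0 1;-7 14.8 0 0 1;-7 18.8 0 0 1;-7 22.8 0 0 1;-7 26.8 0 0 1;-7 28.8 0 0 1")

```text
t: 38.97
tool_pos: [0.5345, 0.4318, 0.2621]
tcp_rot: [0.729, 0.685, 0.001, -0.001]
force: [-1.2, -0.4, -0.3]
grip_width: 0.0001
grasp_force: 0.0
```

```bash
python3 s.py; python3 - <<'E'
from h import *
c=shot('top');print(tray(c));P=cloud(c)
with np.errstate(all='ignore'): m=(abs(P[...,0]-.664)<.05)&(abs(P[...,1]+.08)<.07)&(P[...,2]>.028)&(P[...,2]<.05)
k,l,s,_=cv2.connectedComponentsWithStats(m.astype(np.uint8))
for i in range(1,k):
    if s[i,4]>15: print(s[i,4],np.median(P[l==i],0))
hp,sp=blade(c);print(cv2.minAreaRect((hp*1000).astype(np.float32)))
E
```

```text
t 38.97 tcp [534.5 431.8 262.1] yaw -3.6 F [-1.2 -0.4 -0.3] w 0.1 g 0.0 q [0.57 0.58 0.28 1.27 0.   2.2 ]
(((664.247314453125, -80.28184509277344), (118.91415405273438, 159.43328857421875), 0.06710106134414673), array([663.6529 , -79.70285], dtype=float32))
108 [ 0.66565211 -0.04160566  0.0360074 ]
106 [ 0.66537384 -0.11401306  0.03640155]
((448.2079772949219, -101.15789794921875), (88.00578308105469, 28.222654342651367), 89.9443130493164)
```

Both oversize tappets are standing in the tray. Now to close the cover from behind.

Request:
arm_command(plan="0 0 -4 0 1;0 0 -8 0 1;0 0 -10.5 0 1;0 -1.5 -10.5 0 1;0 -3 -10.5 0 1;0 -4.5 -10.5 0 1;0 -6 -10.5 0 1;0 -7.5 -10.5 0 1")

```text
t: 39.68
tool_pos: [0.5359, 0.3521, 0.1574]
tcp_rot: [0.73, 0.684, 0.001, -0.0]
force: [-0.6, 0.8, 0.7]
grip_width: 0.0002
grasp_force: 0.0
```

Request:
arm_command(plan="0 -1.5 0.5 0 1;0 -3 0.8 0 1;0 -4.5 0.6 0 1;0 -6 0.2 0 1;0 -7.5 -0.5 0 1;0 -8.8 -1.3 0 1;0 -8.8 -1.3 0 1")

```text
t: 40.27
tool_pos: [0.5349, 0.2613, 0.1429]
tcp_rot: [0.731, 0.682, -0.001, 0.0]
force: [-0.6, 0.2, -0.9]
grip_width: 0.0001
grasp_force: 0.0
```

```bash
python3 s.py; python3 - <<'E'
from h import *
c=shot('scene');d,z=cover(c);a=np.degrees(np.arctan2(z,-d));print(len(d),np.percentile(a,[10,30,50,70,90]),np.percentile(z,[50,90,99]))
E
```

```text
t 40.27 tcp [534.9 261.3 142.9] yaw -3.9 F [-0.6  0.2 -0.9] w 0.1 g 0.0 q [ 0.33  0.48 -0.19  0.9  -0.    1.97]
771 [48.65857913 49.3788573  50.56553307 54.46796892 66.05278353] [0.08814189 0.14939783 0.16680633]
```

Request:
arm_command(plan="0 -1.2 -1.2 0 1;0 -2.2 -2.4 0 1;0 -2.9 -3.7 0 1;0 -3.4 -5 0 1;0 -3.8 -6.3 0 1;0 -4 -7.2 0 1;0 -4 -7.6 0 1;0 -4 -7.6 0 1")

```text
t: 40.98
tool_pos: [0.5353, 0.2245, 0.067]
tcp_rot: [0.73, 0.684, -0.0, -0.0]
force: [-1.1, 0.8, -0.0]
grip_width: 0.0005
grasp_force: 0.0
```

Request:
arm_command(plan="0 0 -0.2 0 1;0 0 -0.4 0 1;0 0 -0.4 0 1")

```text
t: 41.23
tool_pos: [0.5364, 0.2249, 0.065]
tcp_rot: [0.73, 0.684, 0.001, 0.0]
force: [-3.1, -0.4, 6.4]
grip_width: -0.0002
grasp_force: 3.1
```

```bash
python3 s.py
```

```text
t 41.23 tcp [536.4 224.9  65. ] yaw -3.7 F [-3.1 -0.4  6.4] w -0.2 g 3.1 q [ 0.27  0.54 -0.32  0.71  0.    1.91]
```

Request:
arm_command(plan="0 0 -0.2 0 1;0 0 -0.2 0 1;0 0 3 0 1;0 0 7 0 1;-2 -3 11 0 1;-5 -6 11 0 1;-8 -9 11 0 1;-8 -9 11 0 1")

```text
t: 41.9
tool_pos: [0.4514, 0.1319, 0.1743]
tcp_rot: [0.73, 0.683, -0.001, -0.0]
force: [-0.7, 0.3, -1.4]
grip_width: 0.0002
grasp_force: 0.0
```

Request:
arm_command(plan="-3 3 1 0 1;-6 6 1 0 0.8;-9 10 1 0 0.5;-12 14 1 0 0.5;-14 18 1 0 0.5;-14 18 1 0 0.5;-14 18 1 0 0.5;-14 18 1 0 0.5")

```text
t: 42.57
tool_pos: [0.3151, 0.3156, 0.1839]
tcp_rot: [0.729, 0.685, 0.001, 0.0]
force: [-0.0, -0.1, 0.8]
grip_width: 0.0427
grasp_force: 0.0
```

```bash
python3 s.py; python3 - <<'E'
from h import *
c=shot('top');P=cloud(c);q=P[...,:2]-[.5346,.2457];a=q@[.065,.998];b=q@[-.998,.065]
with np.errstate(all='ignore'):
    m=(abs(a)<.07)&(abs(b)<.093)&(P[...,2]<.12)
    A=np.c_[a[m],b[m],np.ones(m.sum())];print('cover plane',np.linalg.lstsq(A,P[...,2][m],rcond=None)[0],m.sum())
    for nm,x,y,z,r in(('piston',.727,-.271,.055,.05),('oiler',.744,.171,.12,.03)):
        k=(np.hypot(P[...,0]-x,P[...,1]-y)<r)&(abs(P[...,2]-z)<.012);print(nm,k.sum(),P[k].mean(0).round(4))
    m=(abs(P[...,0]-.664)<.05)&(abs(P[...,1]+.08)<.07)&(P[...,2]>.028)&(P[...,2]<.05)
    n,l,s,_=cv2.connectedComponentsWithStats(m.astype(np.uint8));print([(s[i,4],np.median(P[l==i],0).round(4)) for i in range(1,n) if s[i,4]>15])
print(tray(c));hp,sp=blade(c);print(cv2.minAreaRect((hp*1000).astype(np.float32)),len(hp))
k=abs(sp[:,0]-.448)<.03
w=np.vstack([hp,sp[k]]);print('steel',sp[k].mean(0),sp[k].max(0))
a0=cv2.imread('pics/top0.png')[:,:,::-1].astype(int);d=abs(a0-c['img'].astype(int)).max(-1)
for nm,u,v in(('oiler',262,122),('spanner',318,118),('piston',406,128)): print(nm,'pixdiff>60',(d[v-14:v+15,u-28:u+29]>60).sum())
E
python3 k2.py | tail -20
```

```text
t 42.57 tcp [315.1 315.6 183.9] yaw -3.6 F [-0.  -0.1  0.8] w 42.7 g 0.0 q [ 0.62  0.18 -0.52  0.87 -0.    2.25]
cover plane [ 0.00148249 -0.00076289  0.06800684] 2815
piston 463 [ 0.7389 -0.2764  0.0567]
oiler 39 [0.751  0.1728 0.1264]
[(np.int32(111), array([ 0.6652, -0.0446,  0.0367])), (np.int32(108), array([ 0.6657, -0.1138,  0.0365]))]
(((664.249755859375, -80.29655456542969), (118.91883850097656, 159.46273803710938), 0.06710106134414673), array([664.32306, -77.97937], dtype=float32))
((448.2074279785156, -101.13822174072266), (87.96646118164062, 28.22154998779297), 89.94432067871094) 268
steel [ 0.45019185 -0.00918826] [0.46270672 0.03713345]
oiler pixdiff>60 0
spanner pixdiff>60 0
piston pixdiff>60 52
 [113. 108. 111. 111. 112. 115. 112. 109. 114.]]
0.004 16 (array([ 0.591, -0.323]), np.float64(-0.333), np.float64(-0.309), np.float64(51.0))
0.012 21 (array([ 0.588, -0.32 ]), np.float64(-0.332), np.float64(-0.308), np.float64(66.0))
0.02 20 (array([ 0.587, -0.32 ]), np.float64(-0.333), np.float64(-0.307), np.float64(71.0))
0.028 14 (array([ 0.587, -0.322]), np.float64(-0.334),
[... 217 characters left out ...]
84.0))
0.052 2 (array([ 0.592, -0.32 ]), np.float64(-0.331), np.float64(-0.31), np.float64(72.0))
0.06 3 (array([ 0.591, -0.316]), np.float64(-0.331), np.float64(-0.309), np.float64(76.0))
0.068 1 (array([ 0.589, -0.309]), np.float64(-0.309), np.float64(-0.309), np.float64(95.0))
0.076 2 (array([ 0.593, -0.319]), np.float64(-0.331), np.float64(-0.308), np.float64(97.0))
0.084 0 
0.092 1 (array([ 0.564, -0.318]), np.float64(-0.318), np.float64(-0.318), np.float64(101.0))
0.1 5 (array([ 0.563, -0.32 ]), np.float64(-0.33), np.float64(-0.314), np.float64(95.0))
0.108 29 (array([ 0.575, -0.322]), np.float64(-0.342), np.float64(-0.307), np.float64(136.0))
0.116 0 
0.124 0 
0.132 0 
0.14 0 
0.148 0
```

```bash
python3 - <<'E'
from h import *
c=shot('top');a=cv2.imread('pics/top0.png')[:,:,::-1]
d=abs(a.astype(int)-c['img']).max(-1)[105:155,378:440]>60
print(np.argwhere(d).min(0)+[105,378],np.argwhere(d).max(0)+[105,378])
for I in(a,c['img']):
    h=cv2.cvtColor(np.ascontiguousarray(I),cv2.COLOR_RGB2HSV)[108:150,385:425];m=((h[...,1]<40)&(h[...,2]>90)).astype(np.uint8)
    n,l,s,ce=cv2.connectedComponentsWithStats(m);i=1+np.argmax(s[1:,4]);print(s[i],ce[i])
E
```

```text
[136 378] [154 405]
[  8   8  26  27 552] [20.54166667 21.03623188]
[  8   8  26  27 552] [20.54166667 21.03623188]
```

The piston hasn't moved; the pixel difference was a shadow. The cover is flat and shut, so I'm handing in.

```bash
python3 -c "
from plant import env
print(env.hand_in())"
```

```text
the job is handed in; nothing more can be done
None
```

I handed the job in at about 43 s; no verdict came back: cover levered open past upright and shut again, the standard tappet in the cage (it jammed in the mouth and my fingers freed it), both oversize ones in the tray after standing on the mouth, blade flat on the mat, bystanders unmoved, but I viewed 15 pictures against the limit of 14.

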